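# Gauge the drilled heating blocks and box the good ones

## Task

Take the pin gauge from its stand and try it in the hole of every drilled aluminium block on the inspection tray, from the left-hand block to the right-hand one: right down into the hole if it goes, pin end set on the hole's mouth if it does not. Stand the blocks that the pin enters hole upward on the floor of the deep tub and those that it does not enter hole upward on the floor of the shallow steel reject tray, and put the gauge back upright in its stand. Last, lay the loose lid on the tub and press it down until it is level and fully home, leaving the petri dish and the tally counter where they are.

Things in the scene. Friction and masses are not known exactly. Their poses are not given: they have to be found in the camera images.
- block1a_mid (a point): Centre of an aluminium block, first at the left-hand place of the row. 46 mm along its x, 40 along y, 40 high (z, up); one round hole along z right through its middle, mouth 20 mm above this point: 20.5 mm wide (18 mm pin goes in) or 15 mm wide (pin stops on the mouth); trying tells which. Only one of block1a, block1b is there.
- block1b_mid (a point): Centre of an aluminium block, first at the left-hand place of the row. 46 mm along its x, 40 along y, 40 high (z, up); one round hole along z right through its middle, mouth 20 mm above this point: 20.5 mm wide (18 mm pin goes in) or 15 mm wide (pin stops on the mouth); trying tells which. Only one of block1a, block1b is there.
- block2a_mid (a point): Centre of an aluminium block, first at the middle place of the row. 46 mm along its x, 40 along y, 40 high (z, up); one round hole along z right through its middle, mouth 20 mm above this point: 20.5 mm wide (18 mm pin goes in) or 15 mm wide (pin stops on the mouth); trying tells which. Only one of block2a, block2b is there.
- block2b_mid (a point): Centre of an aluminium block, first at the middle place of the row. 46 mm along its x, 40 along y, 40 high (z, up); one round hole along z right through its middle, mouth 20 mm above this point: 20.5 mm wide (18 mm pin goes in) or 15 mm wide (pin stops on the mouth); trying tells which. Only one of block2a, block2b is there.
- block3a_mid (a point): Centre of an aluminium block, first at the right-hand place of the row. 46 mm along its x, 40 along y, 40 high (z, up); one round hole along z right through its middle, mouth 20 mm above this point: 20.5 mm wide (18 mm pin goes in) or 15 mm wide (pin stops on the mouth); trying tells which. Only one of block3a, block3b is there, or neither.
- block3b_mid (a point): Centre of an aluminium block, first at the right-hand place of the row. 46 mm along its x, 40 along y, 40 high (z, up); one round hole along z right through its middle, mouth 20 mm above this point: 20.5 mm wide (18 mm pin goes in) or 15 mm wide (pin stops on the mouth); trying tells which. Only one of block3a, block3b is there, or neither.
- gauge_tip (a point): Centre of the flat lower end of the pin gauge: steel pin 18 mm in diameter, 62 mm long; above it a flange 34 mm in diameter, 5 mm thick; then a black square handle 24 x 24 mm, 55 mm tall (67 to 122 mm above the tip). z points up from tip to handle; x, y square to the handle's flats. Starts upright in its stand. 0.12 kg.
- gauge_grip (a point): Point on the gauge's axis inside its square handle, 100 mm above the tip (33 mm above the flange): where to grip it, across two flats (24 mm). Same axes as gauge_tip.
- stand_mouth (a point): Centre of the mouth of the gauge stand: a fixed dark steel block 60 x 60 mm and 70 mm tall (this point is at its top) with a vertical hole 26 mm wide, going right through. The gauge hangs in it by its flange, its tip then 62 mm below this point. At the start the handle's flats are square to the stand's sides.
- row_tray: Inspection tray that carries the row of blocks: fixed, grey, 90 mm along x, 280 mm along y, floor 4 mm thick, lip 12 mm high in all. Origin under its centre; x points away from the robot, y to the left. The places of the row are about 95 mm apart along y, each block's x being roughly along the tray's x.
- tub: Deep white storage tub, fixed, open at the top: 110 mm along x, 178 mm along y, 68 mm high, walls and floor 8 mm thick (inside 94 x 162 mm, floor 8 mm above the worktop). Origin under its centre.
- tub_rim (a point): Centre of the tub's mouth, level with its rim (68 mm above the tub's origin). Four stiff rubber plungers stand 6 mm proud of the two long rims, near the corners. They hold the lid 6 mm high; together they give way at about 10 N and stay down where they are pushed.
- lid_grip (a point): Centre of the bar handle of the tub's loose white lid: where to grip it. Bar 24 mm along x, 70 along y, 36 tall, on a plate 110 mm along x, 178 along y, 6 thick; this point is 25 mm above the plate's upper face. Lid fully home: this point 31 mm above tub_rim (37 mm before pressing). Fits either way round. 0.16 kg.
- lid_lip (a point): Centre of the lower edge of the lid's lip, 43 mm below lid_grip. The lip, 12 mm deep below the plate and 87 x 155 mm outside, goes inside the tub with 3.5 mm play all round. The lid starts lip-down on the worktop.
- reject_tray: Shallow steel reject tray, fixed, open at the top: 102 mm along x, 170 mm along y, 30 mm high, walls and floor 4 mm thick. Origin under its centre.
- petri1: Bystander: a closed petri dish, 56 mm wide, 14 mm high, standing behind the work. Origin at its underside.
- tally_counter: Bystander: a hand tally counter, about 43 x 64 x 31 mm, on the left of the worktop. Origin at its underside.
Things that resemble listed ones, but are neither listed nor needed, are in the scene too. What is shaped like the part that bears gauge_tip but orange is not meant.

How it is judged:
By the outcome, as a careful person would: the job done as asked, in the order asked, and still so for the second after the job is handed in, with the robot touching nothing.
Of block1a, block1b only 1 to 1 are there at a start; the rules pass over those that are not, and their reading is None.
Of block2a, block2b only 1 to 1 are there at a start; the rules pass over those that are not, and their reading is None.
Of block3a, block3b, petri2 only 1 to 1 are there at a start; the rules pass over those that are not, and their reading is None.
At some moment in a run one of block1a, block1b, block2a, block2b, block3a, block3b, lid may be knocked a few centimetres aside while the robot is not near it.
It also fails if it takes over 210 s, if anything falls off the work surface, if the arm or the gripper's body presses on something with over 40 N, if the wrist force passes 120 N, or if a joint passes its speed limit or range.

## Robot

A 7-joint arm with a two-finger parallel gripper is mounted at the origin on a cart in front of the work surface, level with it; the furniture and walls round the work are solid. World frame = base frame: x ahead of the robot, y to its left, z up, the work surface at z = 0. Lengths are in m, angles in rad, forces in N, time in s.
With the tool pointing down it reaches from about 0.35 to 0.9 m from the base axis. Payload 19.9 kg.
Tool frame: the origin (TCP) lies at the very end of the fingers, on their centre line; the grasp point (between the pads) lies 19 mm behind it; x points along the fingers, y is the direction in which the jaws open and shut, and the axes are right-handed (so a half turn about x gives the same grasp; the last joint's range is limited). The gripper opens to 94 mm and grips with 3 to 60 N. Pads are 16 mm wide; open, the fingers measure 119 mm over their backs; the gripper's body (75 mm by 177 mm) begins 78 mm behind the grasp point.
Start: joints at [1.123, 0.417, -0.01, 1.614, 0.005, 1.111, -0.053], TCP at [0.247, -0.574, 0.205] pointing down, gripper open.
Joint ranges: [-2.81, 2.81], [-0.39, 2.02], [-1.27, 1.25], [0.06, 2.57], [-1.19, 4.33], [0.19, 2], [-2.82, 2.82]. Speed limits (rad/s): [1.89, 1.89, 2.39, 2.39, 3.01, 3.01, 3.01].

## Interface

Orientations are given as a rotation vector (axis times angle).
In Python, from bench import state, get_image, job_done gives the robot as it stands.
- The arm moves only by the tool send_rows, never from a script. Its argument "deltas" is a list of rows, each a list of 7 numbers: the turn, a rotation vector about the tool's x, y, z in rad, then the shift along the tool's x, y, z in mm, then the opening in per cent of the stroke, from 0 (shut) to 100 (fully open). In form: [[ax, ay, az, x, y, z, hand], ...]. A call has 1 to 12 rows; each row shifts and turns the pose as measured when the row begins, along the tool's axes as they then stand; what a row does not reach is not made up. A row lasts 1/10 s, in which the tool goes at most 50 mm and 8.59 degrees, less where a joint would pass 70% of its speed; a pose out of reach is approached as far as the arm can. A call is refused whole if a number of a shift passes 50 or a number of a turn 0.15, either way. A call with a gripper value outside its range is refused whole. The fingers move at their own pace and stop on an object; "force" is the grip in N (left out, the last holds). Time passes only in rows, so rows that do not move let the fingers close. It gives the time, the measured TCP pose, the force and the opening at its end, in the units of the state.
- state(): the state, without advancing time (a new reading comes with each control period).
- get_image(name): name is "scene" or "top" or "wrist"; returns a dict with "pixels" (420x560x3 uint8, red, green, blue), "z_map" (420x560 float32, m along the optical axis (not along the pixel's ray), 0 where there is no reading), "mtx" (3x3 intrinsics, pixels), "origin" and "rotation" of the camera in the world; the wrist camera has in their place "hand_eye" (4x4, takes a point from camera to tool coordinates, whose origin is the TCP and whose axes are the tool frame's). Camera axes: x right, y down, z forward; pixel columns grow to the right and rows downward; lengths in m; the calibration is good to about 2 mm. A picture is of the moment at which its call begins: read the wrist's pose just before it.
- job_done(): hands the job in, once; it reports no verdict.
The state is a dict: "clock": time; "qpos": joint angles; "qd": joint speeds; "tau": joint torques, N m; "eef_pos": TCP position; "orientation": TCP orientation; "wrist_force": force on the tool from outside, world axes, zero at the start; "ft_torque": the same for the moment, N m; "gripper_width": opening from 0.0 (shut) to 1.0 (fully open).
Only numpy, scipy, OpenCV 4.12 (cv2) and the standard library are available. Lean on these libraries where they do the work, as an engineer would, in place of code of your own. Each camera call takes 0.05 s, during which the arm holds its last target.

## Working session

There is one attempt and no reset: what is moved stays moved. The work goes in short steps, Python scripts to look and compute and a tool call to move; the robot and the scene stay as the last step left them, time stands still between calls to the robot, and variables do not carry over. Pictures are saved under pics/ and viewed, and the job is handed in when it is done.

Besides the shell and the picture viewer there is one more tool, called by a JSON object that holds its "api" and its "payload", one argument or row to a line. send_rows: Moves the arm, as the interface text tells. Its arguments: {"type":"object","properties":{"deltas":{"type":"array","items":{"type":"array","items":{"type":"number"}}},"force":{"type":"number"}},"required":["deltas"]}

```bash
ls; mkdir -p pics; python3 - <<'E'
from bench import *
import cv2
s=state()
for k,v in s.items(): print(k,v)
for n in ["scene","top","wrist"]:
    im=get_image(n)
    cv2.imwrite(f"pics/{n}0.png",im["pixels"][:,:,::-1])
    print(n,{k:v for k,v in im.items() if k not in("pixels","z_map")})
E
```

```text
pics
clock 0.0
qpos [ 1.1225078   0.41796812 -0.01029548  1.61414834  0.00470922  1.11069117
 -0.05299188]
qd [-5.15636236e-05  5.58681516e-04  2.65182264e-04 -3.06609282e-04
  5.66150012e-04  3.49030555e-04 -1.54429487e-04]
tau [ 1.40332431e-03 -8.51243949e+01  6.39615990e-01 -4.25999737e+01
 -4.87156457e-02  1.85078324e-02  7.68454186e-06]
eef_pos [ 0.24712723 -0.57367224  0.20483984]
orientation [ 1.99772136  0.41327312 -1.99841266]
wrist_force [-0.25586429  0.59833414  0.45002947]
ft_torque [ 0.05385259  0.0272157  -0.0105953 ]
gripper_width 1.0034364748883766
scene {'mtx': array([[482.28933071,   0.        , 278.64181065],
       [  0.        , 482.28933071, 211.67720866],
       [  0.        ,   0.        ,   1.        ]]), 'origin': array([-0.33296208,  0.87449888,  1.3406964 ]), 'rotation': array([-1.05943988,  2.43639204, -0.98239669])}
top {'mtx': array([[441.959016  ,   0.        , 279.82247577],
       [  0.        , 441.959016  , 210.11702078],
       [  0.        ,   0.        ,   1.        ]]), 'origin': array([0.40567199, 0.06833803, 1.70247525]), 'rotation': array([-2.1684961 ,  2.16233192, -0.11686002])}
wrist {'mtx': array([[355.33820557,   0.        , 285.05782669],
       [  0.        , 355.33820557, 206.49117829],
       [  0.        ,   0.        ,   1.        ]]), 'hand_eye': array([[-7.69170732e-04, -2.47425858e-01,  9.68906525e-01,
        -1.78371489e-01],
       [ 9.99998993e-01,  9.65407687e-04,  1.04038600e-03,
         8.39418187e-04],
       [-1.19280820e-03,  9.68906349e-01,  2.47424866e-01,
        -7.06054563e-02],
       [ 0.00000000e+00,  0.00000000e+00,  0.00000000e+00,
         1.00000000e+00]])}
```

View pics/top0.png

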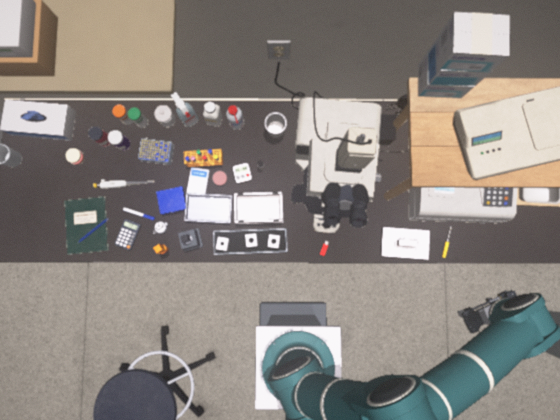

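View pics/scene0.png

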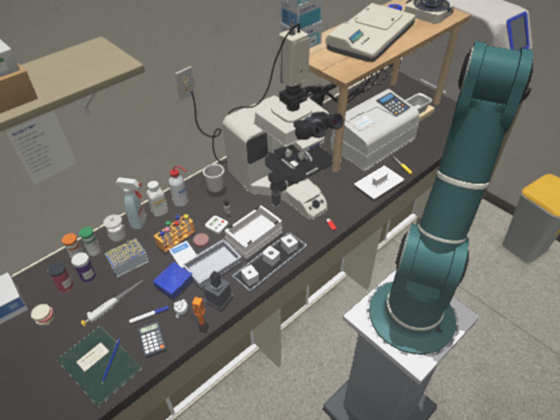

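View pics/wrist0.png

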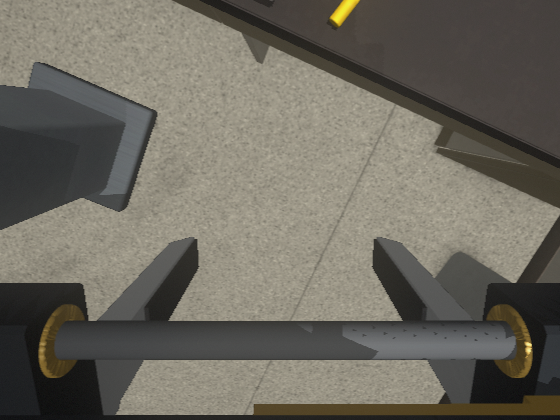

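```bash
cat > h.py <<'E'
from bench import *
import cv2, numpy as np
from scipy.spatial.transform import Rotation as R
def cam(n):
    s=state(); im=get_image(n)
    if n=="wrist":
        T=np.eye(4);T[:3,:3]=R.from_rotvec(s["orientation"]).as_matrix();T[:3,3]=s["eef_pos"]
        M=T@im["hand_eye"]; im["Rm"]=M[:3,:3];im["o"]=M[:3,3]
    else:
        im["Rm"]=R.from_rotvec(im["rotation"]).as_matrix();im["o"]=np.array(im["origin"])
    return im
def ray(im,uv):
    uv=np.atleast_2d(uv).astype(float);K=im["mtx"]
    d=np.c_[(uv[:,0]-K[0,2])/K[0,0],(uv[:,1]-K[1,2])/K[1,1],np.ones(len(uv))]
    return d@im["Rm"].T
def onplane(im,uv,z):
    d=ray(im,uv); return im["o"]+d*((z-im["o"][2])/d[:,2])[:,None]
def cloud(im):
    h,w=im["z_map"].shape
    u,v=np.meshgrid(np.arange(w),np.arange(h))
    d=ray(im,np.c_[u.ravel(),v.ravel()])
    return (im["o"]+d*im["z_map"].ravel()[:,None]).reshape(h,w,3)
def proj(im,p):
    q=(np.atleast_2d(p)-im["o"])@im["Rm"]; K=im["mtx"]
    return np.c_[q[:,0]/q[:,2]*K[0,0]+K[0,2],q[:,1]/q[:,2]*K[1,1]+K[1,2]]
def save(im,name,box=None,s=1):
    p=im["pixels"][:,:,::-1]
    if box: p=p[box[1]:box[3],box[0]:box[2]]
    if s!=1:p=cv2.resize(p,None,fx=s,fy=s,interpolation=cv2.INTER_CUBIC)
    cv2.imwrite("pics/"+name+".png",p)
def show(p,o):
    pass
def st():
    s=state(); m=R.from_rotvec(s["orientation"]).as_matrix()
    print("t%.2f"%s["clock"],"pos",np.round(s["eef_pos"]*1000,1),"x",np.round(m[:,0],3),"y",np.round(m[:,1],3),"yawy %.2f"%np.degrees(np.arctan2(m[1,1],m[0,1])),"F",np.round(s["wrist_force"],1),"g %.3f"%s["gripper_width"])
    return s,m
def need(s,m,p,yaw=None):
    """tool-frame shift mm to world p; yaw: wanted jaw yaw deg"""
    d=m.T@(np.array(p)-s["eef_pos"])*1000
    print("tool shift mm",np.round(d,1))
E
python3 - <<'E'
from h import *
im=cam("top");save(im,"topc",(140,150,300,270),5)
save(im,"topl",(370,220,470,270),7)
c=cloud(im)
st()
for n,(u,v) in dict(b1=(222,243),b2=(250,240),b3=(272,240),stand=(189,239),tub=(258,193),rej=(208,208),lid=(405,243),reg=(189,220),org=(160,249),tally=(161,227),calc=(127,234),petri=(220,178),table=(300,250),mic=(340,200)).items(): print(n,np.round(c[v,u]*1000))
E
```

```text
t0.20 pos [ 247.2 -573.8  205.1] x [-0.     0.001 -1.   ] y [ 0.396 -0.918 -0.001] yawy -66.69 F [ 0.5  0.3 -0.8] g 0.999
b1 [463. 291.   1.]
b2 [475. 184.   2.]
b3 [475.  99.   9.]
stand [474. 399.  95.]
tub [647. 151.  69.]
rej [598. 347.   8.]
lid [ 463. -398.   49.]
reg [549. 414.  34.]
org [437. 498. 115.]
tally [522. 520.  31.]
calc [496. 655.   9.]
petri [714. 302.  14.]
table [437.  -8.   7.]
mic [ 579. -110.  394.]
```

View pics/topc.png

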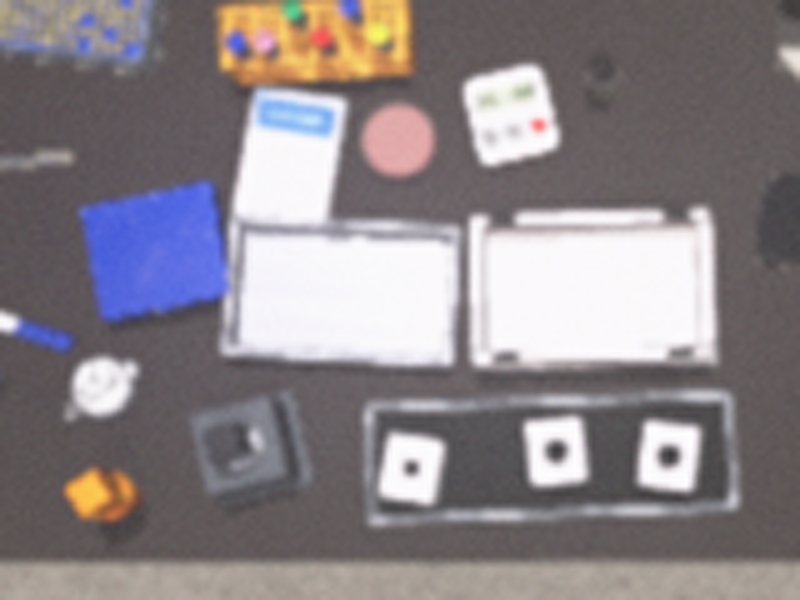

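View pics/topl.png

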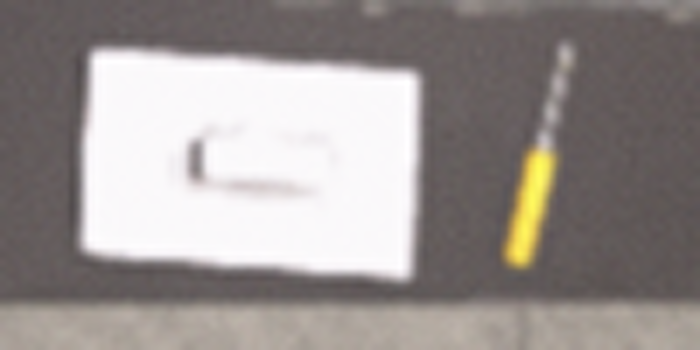

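```bash
python3 - <<'E'
from h import *
P=[]
for n in("top","scene"):
    c=cloud(cam(n)).reshape(-1,3); P.append(c)
P=np.vstack(P)
ys=np.arange(0.56,-0.6,-0.04); xs=np.arange(0.36,0.9,0.04)
print("x\\y "+" ".join("%4d"%(y*1000) for y in ys))
for x in xs:
    r=[]
    for y in ys:
        k=(abs(P[:,0]-x)<.02)&(abs(P[:,1]-y)<.02)&(P[:,2]<1.2)
        r.append("%4d"%(P[k,2].max()*1000 if k.any() else -1))
    print("%4d"%(x*1000)," ".join(r))
E
```

```text
x\y  560  520  480  439  399  359  319  279  239  199  159  119   79   39    0  -40  -80 -120 -160 -200 -240 -280 -320 -360 -400 -440 -480 -520 -560 -600
 360 -781 -789 -769 -780 -775 -775 -784 -783 -783 -782 -776 -775 -782 -784 -783 -783 -782 -785 -781 -779 -788 -782 -779 -785 -785 -783 -782 -782 -784 -781
 399    8    9   10    8    8   11   12   11   10   11   10    8    9    7    9    9   14   11   16    9   11    9   22   26   27   28   27    9   25    8
 439    9  133  126  117  128   76   49   53   20   51   49   50   52   23   10   11   17   13    8   10    8    7   26   57   60   61   26    9   21    9
 479   13   26    9  133  135   72   51   52   15   53   54   52   56   20   10    8    9   13  395   10   10    9   26   59   59   59   26    9   17   13
 519   33   36    9   71   75    8   37   36   76   75   74   71   70   14   12  420  434  427  436  421   11   11   26   29   25   26   23    9   10   13
 559   18   41   42   39   38   39   38   42   76   83   77   75   79   42  192  410  428  414  422  400  187   12   11   11  155  158  158  156  156  159
 599   10   47  
[... 523 characters left out ...]
  364  520  660  662  659  377  379  194  448  448  449  520  517  515  503  497
 759   67   74   51   94   91   91   90   59   25   25   74   72   11  274  368  471  388  389   -1   -1  380   -1  448  449  448  522  522  524  520  503
 799  686  687  686  687  686  686  684   65   13   13   10    7    8  266  296  401  322  324  321   -1  275   -1  448  449  504  523  521  524  520  505
 839  687  687  687  687  687  686  685   52   12    8    9   10    9  245  289  373  322  323  321  292  296  265  451  449  450  509  519  521  516  502
 879  687  687  686  688  687  687  685    9  194   10   17   95   95   91  290  352  294  296  293  294  294  272  726  727  726  726  722  448  493  497
```

{"api": "send_rows", "payload": {
  "deltas": [
    [0,0,0,0,-45,0,100],
    [0,0,0,0,-45,0,100],
    [0,0,0,0,-45,0,100],
    [0,0,0,0,-45,0,100],
    [0,0,0,0,-45,0,100],
    [-0.12,0,0,0,-2.9,-47.9,70],
    [-0.12,0,0,0,-2.9,-47.9,70],
    [-0.12,0,0,0,-2.9,-47.9,70]
  ]
}}

```text
clock: 1.1
eef_pos: [0.2726, -0.2802, 0.2034]
orientation: [1.772, 0.713, -1.774]
wrist_force: [0.5, 0.0, 0.1]
gripper_width: 0.781
```

```bash
python3 -c "
from h import *
st()"
```

```text
t1.10 pos [ 272.6 -280.2  203.4] x [-0.001 -0.001 -1.   ] y [ 0.693 -0.721  0.   ] yawy -46.12 F [0.5 0.  0.1] g 0.781
```

{"api": "send_rows", "payload": {
  "deltas": [
    [-0.12,0,0,0,-2.9,-47.9,60],
    [-0.12,0,0,0,-2.9,-47.9,60],
    [-0.12,0,0,0,-2.9,-47.9,60],
    [-0.12,0,0,0,-2.9,-47.9,60],
    [-0.12,0,0,0,-2.9,-47.9,60],
    [-0.12,0,0,0,-2.9,-47.9,60],
    [-0.12,0,0,0,-2.9,-47.9,60],
    [-0.12,0,0,0,-2.9,-47.9,60],
    [-0.12,0,0,0,-2.9,-47.9,60],
    [-0.12,0,0,0,-2.9,-47.9,60],
    [-0.12,0,0,0,-2.9,-47.9,60],
    [0,0,0,0,45,0,60]
  ]
}}

```text
clock: 2.3
eef_pos: [0.3692, 0.2519, 0.2066]
orientation: [0.771, 1.416, -0.767]
wrist_force: [1.6, -1.3, 1.2]
gripper_width: 0.598
```

```bash
python3 -c "
from h import *
s,m=st();need(s,m,[.47,.30,.21])"
```

```text
t2.30 pos [369.2 251.9 206.6] x [ 0.013 -0.004 -1.   ] y [0.835 0.55  0.008] yawy 33.34 F [ 1.6 -1.3  1.2] g 0.598
tool shift mm [ -2.3 110.7  15.2]
```

{"api": "send_rows", "payload": {
  "deltas": [
    [0,0,0,0,37,5,60],
    [0,0,0,0,37,5,60],
    [0,0,0,0,37,5,60],
    [0.14,0,0,0,0,0,60],
    [0.14,0,0,0,0,0,60],
    [0.14,0,0,0,0,0,60],
    [0,0,0,0,0,0,60],
    [0,0,0,0,0,0,60]
  ]
}}

```text
clock: 3.1
eef_pos: [0.4767, 0.306, 0.2057]
orientation: [1.099, 1.266, -1.09]
wrist_force: [-1.0, -0.2, -0.2]
gripper_width: 0.597
```

```bash
python3 -c "
from h import *
s,m=st();im=cam('wrist');save(im,'w1')"
```

```text
t3.10 pos [476.7 306.  205.7] x [ 0.012 -0.003 -1.   ] y [0.988 0.152 0.011] yawy 8.76 F [-1.  -0.2 -0.2] g 0.597
```

View pics/w1.png

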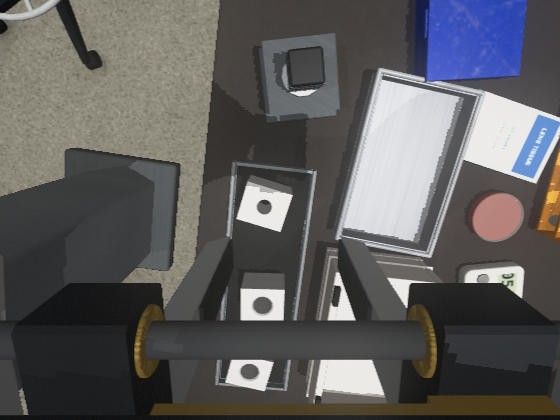

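```bash
cat >> h.py <<'E'
def rects(im,zlo,zhi,box,minn=60):
    """connected pixel blobs with cloud z in range and within xy box -> minAreaRect in mm"""
    c=cloud(im);k=(c[...,2]>zlo)&(c[...,2]<zhi)&(c[...,0]>box[0])&(c[...,0]<box[1])&(c[...,1]>box[2])&(c[...,1]<box[3])&(im["z_map"]>0)
    n,l,s,_=cv2.connectedComponentsWithStats(k.astype(np.uint8))
    for i in range(1,n):
        if s[i,4]<minn: continue
        p=c[l==i]
        r=cv2.minAreaRect((p[:,:2]*1000).astype(np.float32))
        print(" c",np.round(r[0],1),"size",np.round(r[1],1),"ang %.1f"%r[2],"zmed %.1f"%(np.median(p[:,2])*1000),"n",s[i,4],"px",s[i,:4])
def holes(im,z,box,thr=90):
    """dark spots inside bright blocks; ellipse fit, cast on plane z"""
    g=cv2.cvtColor(im["pixels"],cv2.COLOR_RGB2GRAY)
    c=cloud(im);
    k=((c[...,0]>box[0])&(c[...,0]<box[1])&(c[...,1]>box[2])&(c[...,1]<box[3]))
    n=((g<thr)&k).astype(np.uint8)
    cs,_=cv2.findContours(n,cv2.RETR_CCOMP,cv2.CHAIN_APPROX_NONE)
    for q in cs:
        a=cv2.contourArea(q)
        if len(q)<12 or a<40 or a>8000: continue
        e=cv2.fitEllipse(q)
        if a<0.7*np.pi/4*e[1][0]*e[1][1]: continue
        w=onplane(im,q[:,0,:],z)[:,:2]*1000
        (cx,cy),rr=cv2.minEnclosingCircle(w.astype(np.float32))
        print(" hole px",np.round(e[0],1),"ax",np.round(e[1],1),"world",np.round(onplane(im,e[0],z)[0]*1000,1),"dia %.1f"%(2*np.sqrt(cv2.contourArea(w.astype(np.float32))/np.pi)))
E
python3 - <<'E'
from h import *
s,m=st();im=cam('wrist')
B=(.39,.75,.05,.5)
print("handle");rects(im,.115,.145,B)
print("stand");rects(im,.06,.078,B)
print("block");rects(im,.036,.052,B)
print("rims rej");rects(im,.022,.035,B)
print("holes");holes(im,.044,(.42,.52,.05,.35))
E
```

```text
t3.15 pos [476.7 306.  205.7] x [ 0.012 -0.003 -1.   ] y [0.988 0.152 0.011] yawy 8.74 F [-0.1  1.1 -0.4] g 0.600
handle
 c [475.5 409.3] size [24.6 24.6] ang 15.2 zmed 128.9 n 1414 px [287  46  39  43]
stand
 c [475.6 409.4] size [60.  60.1] ang 14.7 zmed 69.2 n 3900 px [262  33  78  84]
 c [542.7 210.1] size [ 8.4 56.8] ang 1.7 zmed 67.3 n 453 px [326 269  16  52]
 c [617.9 237.2] size [57.4  8.5] ang 2.2 zmed 66.1 n 328 px [386 275  58  12]
 c [545.8 110.6] size [ 8.2 56.5] ang 1.7 zmed 67.0 n 382 px [313 360  15  44]
block
 c [460.2 285.6] size [40.4 45.9] ang 81.0 zmed 43.1 n 1733 px [237 180  56  52]
 c [539.2 203. ] size [71.1  5.6] ang 87.3 zmed 43.9 n 213 px [322 260  16  61]
 c [617.2 240.2] size [58.2  1.9] ang 1.4 zmed 44.3 n 325 px [379 265  59  13]
 c [473.2 178.2] size [45.9 39.5] ang 6.7 zmed 43.1 n 1316 px [241 285  44  36]
 c [470.2  92.8] size [41.6 46. ] ang 83.4 zmed 43.3 n 987 px [226 360  48  31]
 c [542.6  92.4] size [ 0.6 61.8] ang 1.7 zmed 44.5 n 124 px [309 360   9  44]
 c [596.   69.7] size [77.9  3.3] ang 1.7 zmed 41.0 n 411 px [322 394  65  10]
rims rej

[... 766 characters left out ...]
31.4 n 1973 px [322 360  64  40]
 c [470.8  84.8] size [18.9  7.2] ang 4.7 zmed 29.0 n 120 px [242 365  17  10]
holes
 hole px [249.3 371. ] ax [13.1 13.4] world [470.1  94.4  44. ] dia 13.9
 hole px [266.2 305. ] ax [ 7.5 13.5] world [477.2 179.   44. ] dia 9.6
 hole px [432.6 356.1] ax [ 7.6 44.4] world [669.7 143.3  44. ] dia 19.6
 hole px [137.7 351.9] ax [ 8.2 47.3] world [345.5 101.2  44. ] dia 20.6
 hole px [223.1 307.4] ax [ 7.  32.5] world [432.3 169.3  44. ] dia 16.3
 hole px [263.2 301.9] ax [42.9 55.4] world [473.6 182.1  44. ] dia 52.7
 hole px [265.4 274.9] ax [ 5.1 34.1] world [471.5 213.3  44. ] dia 12.5
 hole px [264.4 203.5] ax [54.6 56.1] world [459.9 289.1  44. ] dia 53.6
```

```bash
cat >> h.py <<'E'
def go(p,yaw):
    """tool-frame turn and shift to TCP p (mm), tool down, jaw axis yaw deg"""
    s,m=st(); a=np.radians(yaw)
    X=np.array([0,0,-1.]);Y=np.array([np.cos(a),np.sin(a),0]);T=np.c_[X,Y,np.cross(X,Y)]
    rv=R.from_matrix(m.T@T).as_rotvec(); d=m.T@(np.array(p)-s["eef_pos"]*1000)
    print("turn",np.round(rv,4),"shift",np.round(d,1)); dw=np.array(p)-s["eef_pos"]*1000
    print("shift in final axes",np.round(T.T@dw,1))
E
python3 - <<'E'
from h import *
go([475.5,409.3,205],15)
E
```

```text
t3.20 pos [476.7 306.  205.8] x [ 0.012 -0.003 -1.   ] y [0.988 0.152 0.011] yawy 8.72 F [ 0.3 -1.2  0. ] g 0.601
turn [-0.1097  0.0052 -0.0109] shift [   0.5   14.4 -102.3]
shift in final axes [   0.8   25.6 -100.1]
```

{"api": "send_rows", "payload": {
  "deltas": [
    [-0.11,0.005,-0.011,0,0,0,60],
    [0,0,0,0,8.5,-33.4,60],
    [0,0,0,0,8.5,-33.4,60],
    [0,0,0,0,8.5,-33.4,60],
    [0,0,0,0,0,0,60]
  ]
}}

```text
clock: 3.7
eef_pos: [0.476, 0.4104, 0.206]
orientation: [1.003, 1.326, -1.004]
wrist_force: [-0.2, 0.0, 0.9]
gripper_width: 0.602
```

```bash
python3 - <<'E'
from h import *
go([475.5,409.3,89],15)
im=cam("wrist");save(im,"w2")
B=(.39,.55,.3,.5)
print("handle");rects(im,.115,.145,B)
print("stand");rects(im,.06,.078,B)
E
```

```text
t3.70 pos [476.  410.4 206. ] x [ 0.    -0.001 -1.   ] y [0.962 0.273 0.   ] yawy 15.82 F [-0.2  0.   0.9] g 0.602
turn [ 0.0143  0.0009 -0.0002] shift [117.   -0.8   0.8]
shift in final axes [117.   -0.8   0.9]
handle
 c [440.4 494.6] size [23.3 10.9] ang 1.1 zmed 120.8 n 327 px [256  74  33  19]
 c [475.8 410. ] size [23.8 24.3] ang 15.8 zmed 129.0 n 1084 px [270 194  32  35]
stand
 c [445.7 492.8] size [21.7  4.7] ang 33.3 zmed 66.2 n 129 px [265  89  26  10]
 c [475.9 409.5] size [59.8 60.4] ang 14.7 zmed 69.3 n 2989 px [253 162  67  67]
```

View pics/w2.png

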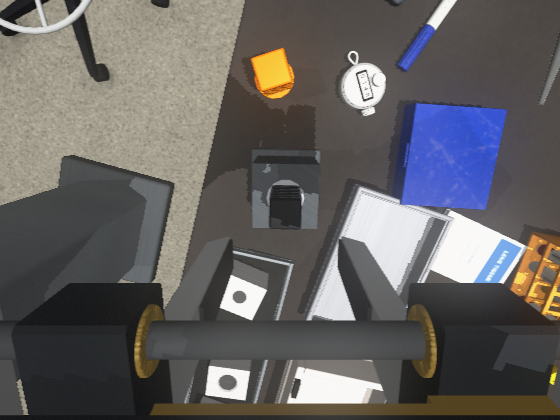

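{"api": "send_rows", "payload": {
  "deltas": [
    [0.008,0,0,39,-0.3,0.4,60],
    [0,0,0,39,-0.3,0.4,60],
    [0,0,0,25,0,0,60],
    [0,0,0,12,0,0,60],
    [0,0,0,0,0,0,60]
  ]
}}

```text
clock: 4.25
eef_pos: [0.479, 0.4033, 0.0886]
orientation: [1.008, 1.321, -1.007]
wrist_force: [-0.2, -0.6, -0.2]
gripper_width: 0.604
```

```bash
python3 - <<'E'
from h import *
go([475.8,409.6,89],15)
E
```

```text
t4.25 pos [479.  403.3  88.6] x [ 0.003 -0.002 -1.   ] y [0.964 0.267 0.003] yawy 15.49 F [-0.2 -0.6 -0.2] g 0.604
turn [ 0.0085  0.0026 -0.0028] shift [-0.5 -1.4 -7. ]
shift in final axes [-0.4 -1.5 -6.9]
```

{"api": "send_rows", "payload": {
  "deltas": [
    [0.008,0.003,-0.003,0,-1.4,-7,60],
    [0,0,0,0,0,0,60]
  ]
}}

```text
clock: 4.45
eef_pos: [0.4766, 0.4101, 0.0907]
orientation: [1.016, 1.322, -1.013]
wrist_force: [-0.1, 0.5, -0.2]
gripper_width: 0.603
```

```bash
python3 - <<'E'
from h import *
go([475.8,409.6,89],15)
E
```

```text
t4.45 pos [476.6 410.1  90.7] x [ 0.001  0.002 -1.   ] y [0.966 0.258 0.002] yawy 14.98 F [-0.1  0.5 -0.2] g 0.603
turn [-0.0004 -0.0014 -0.0015] shift [ 1.7 -0.9  0.3]
shift in final axes [ 1.7 -0.9  0.3]
```

{"api": "send_rows", "payload": {
  "deltas": [
    [0,0,0,1.7,-0.9,0.3,60],
    [0,0,0,0,0,0,0],
    [0,0,0,0,0,0,0],
    [0,0,0,0,0,0,0],
    [0,0,0,0,0,0,0],
    [0,0,0,0,0,0,0]
  ],
  "force": 30
}}

```text
clock: 5.05
eef_pos: [0.4768, 0.4106, 0.092]
orientation: [1.019, 1.32, -1.009]
wrist_force: [-0.1, -0.4, -0.9]
gripper_width: 0.255
```

```bash
python3 - <<'E'
from h import *
go([475.8,409.6,89],15)
E
```

```text
t5.05 pos [476.8 410.6  92. ] x [ 0.005  0.004 -1.   ] y [0.966 0.259 0.006] yawy 15.00 F [-0.1 -0.4 -0.9] g 0.255
turn [-0.0001 -0.0026 -0.0056] shift [ 3.  -1.3  0.7]
shift in final axes [ 3.  -1.2  0.7]
```

{"api": "send_rows", "payload": {
  "deltas": [
    [0,0,0,-25,0,0,0],
    [0,0,0,-35,0,0,0],
    [0,0,0,-35,0,0,0],
    [0,0,0,-10,0,0,0],
    [0,0,0,0,0,0,0]
  ]
}}

```text
clock: 5.55
eef_pos: [0.4754, 0.4092, 0.1987]
orientation: [1.016, 1.322, -1.012]
wrist_force: [-0.1, 0.3, -1.4]
gripper_width: 0.257
```

```bash
python3 - <<'E'
from h import *
go([460.2,285.6,190],0)
im=cam("wrist");save(im,"w3")
E
```

```text
t5.55 pos [475.4 409.2 198.7] x [ 0.001  0.002 -1.   ] y [0.966 0.259 0.002] yawy 15.02 F [-0.1  0.3 -1.4] g 0.257
turn [ 0.2622 -0.0016 -0.0017] shift [  8.5 -46.8 115.5]
shift in final axes [  8.7 -15.2 123.6]
```

View pics/w3.png

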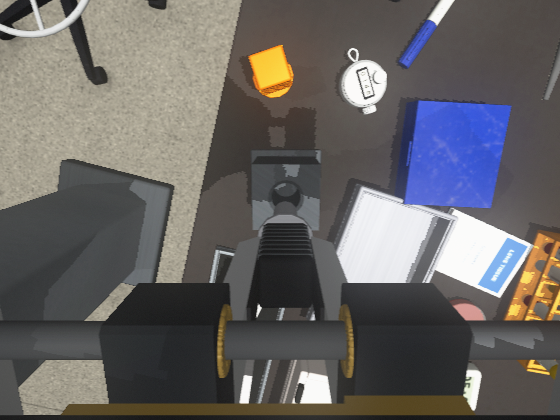

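{"api": "send_rows", "payload": {
  "deltas": [
    [0.13,0,0,0,0,0,0],
    [0.13,0,0,0,0,0,0],
    [0,0,0,0,-5,40,0],
    [0,0,0,0,-5,40,0],
    [0,0,0,20,-5,40,0],
    [0,0,0,20,0,0,0],
    [0,0,0,0,0,0,0]
  ]
}}

```text
clock: 6.3
eef_pos: [0.4546, 0.2821, 0.146]
orientation: [1.207, 1.209, -1.226]
wrist_force: [-0.0, 1.2, -0.9]
gripper_width: 0.254
```

```bash
python3 - <<'E'
from h import *
go([460.2,285.6,150],0)
im=cam("wrist");save(im,"w4")
s=state();t=s["eef_pos"]-[0,0,.084]
print("tip proj",proj(im,t)," block",proj(im,[.4602,.2856,.044]))
E
```

```text
t6.30 pos [454.6 282.1 146. ] x [-0.011 -0.005 -1.   ] y [ 1.    -0.009 -0.011] yawy -0.50 F [-0.   1.2 -0.9] g 0.254
turn [-0.0087  0.0049  0.0105] shift [-4.1  5.5 -3.5]
shift in final axes [-4.   5.6 -3.5]
tip proj [[287.36264768 210.04310948]]  block [[293.70185138 200.0571588 ]]
```

View pics/w4.png

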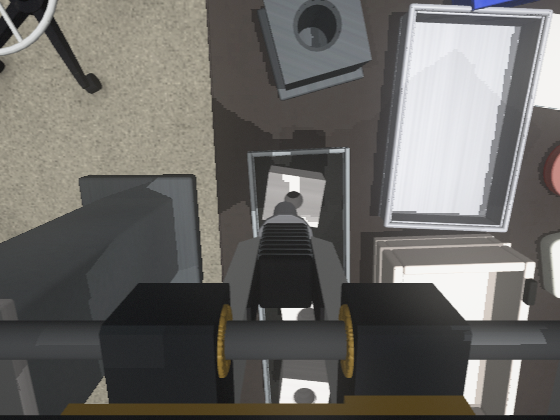

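{"api": "send_rows", "payload": {
  "deltas": [
    [-0.009,0.005,0.01,0,5.6,-3.5,0],
    [0,0,0,5,0,0,0],
    [0,0,0,0,0,0,0]
  ]
}}

```text
clock: 6.65
eef_pos: [0.4614, 0.2885, 0.1424]
orientation: [1.209, 1.212, -1.205]
wrist_force: [-0.3, -0.1, -0.9]
gripper_width: 0.257
```

```bash
python3 - <<'E'
from h import *
go([460.2,285.6,146],0)
im=cam("wrist");save(im,"w5",(230,140,350,260),6)
s=state();t=s["eef_pos"]-[0,0,.084]
print("tip proj",proj(im,t)," block",proj(im,[.4602,.2856,.044]))
B=(.39,.55,.22,.35)
rects(im,.038,.052,B)
rects(im,.06,.075,(.4,.55,.35,.45))
E
```

```text
t6.65 pos [461.4 288.5 142.4] x [ 0.001  0.002 -1.   ] y [1.    0.003 0.001] yawy 0.20 F [-0.3 -0.1 -0.9] g 0.257
turn [ 0.0034 -0.0024 -0.0013] shift [-3.6 -1.2  2.8]
shift in final axes [-3.6 -1.2  2.9]
tip proj [[285.64319506 210.73189734]]  block [[283.94325209 209.66898971]]
 c [460.1 285.7] size [40.3 46. ] ang 81.2 zmed 43.1 n 1705 px [253 180  64  50]
 c [540.3 232. ] size [22.1  9.2] ang 57.3 zmed 44.7 n 176 px [374 262  20  21]
 c [475.8 409.1] size [60.5 59.6] ang 14.7 zmed 69.0 n 6745 px [252   0 111  96]
```

View pics/w5.png

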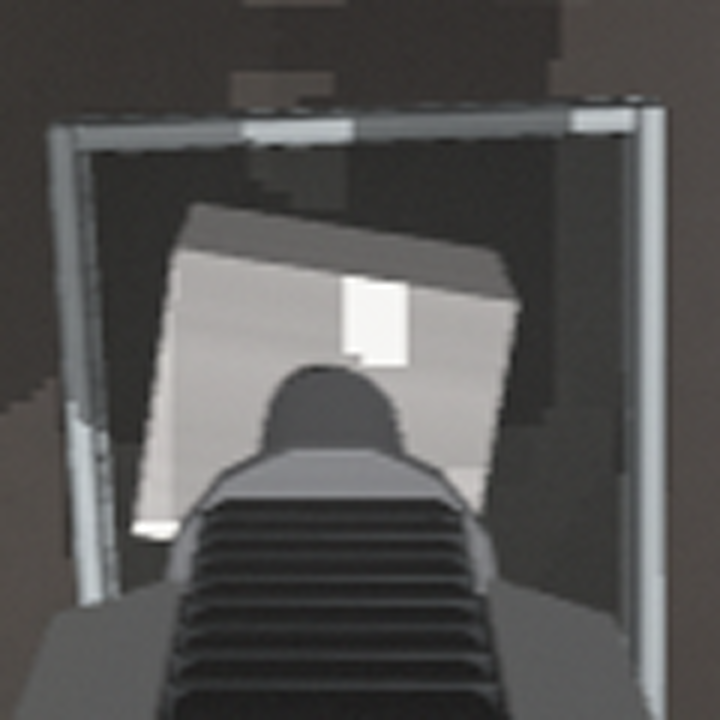

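```bash
cat >> h.py <<'E'
def pin(im,s=None,L=.084):
    s=s or state(); t=s["eef_pos"]
    c=cloud(im); k=(np.hypot(c[...,0]-t[0],c[...,1]-t[1])<.016)&(c[...,2]>t[2]-.095)&(c[...,2]<t[2]-.028)
    p=c[k]*1000
    print("pin pts",len(p),"zmin %.1f"%p[:,2].min(),"rel tcp %.1f"%(p[:,2].min()-t[2]*1000))
    from scipy.optimize import least_squares
    for lo in np.arange(t[2]*1000-90,t[2]*1000-40,10):
        q=p[(p[:,2]>=lo)&(p[:,2]<lo+10)]
        if len(q)<15: continue
        r=least_squares(lambda a:np.hypot(q[:,0]-a[0],q[:,1]-a[1])-9,[t[0]*1000,t[1]*1000],loss="soft_l1")
        print(" z %.0f axis"%(lo+5),np.round(r.x,1),"rel tcp",np.round(r.x-t[:2]*1000,1),"n",len(q),"rms %.2f"%np.sqrt(np.mean(r.fun**2)))
E
python3 - <<'E'
from h import *
im=cam("wrist");pin(im)
E
```

```text
pin pts 221 zmin 58.5 rel tcp -84.4
 z 58 axis [461.2 287.5] rel tcp [-0.3 -1. ] n 26 rms 0.15
 z 68 axis [461.3 287.5] rel tcp [-0.2 -1. ] n 70 rms 0.16
 z 78 axis [461.3 287.5] rel tcp [-0.2 -1. ] n 75 rms 0.17
 z 88 axis [461.3 287.6] rel tcp [-0.2 -0.9] n 50 rms 0.18
```

{"api": "send_rows", "payload": {
  "deltas": [
    [0.003,-0.002,-0.001,0,-1.2,1.8,0],
    [0,0,0,5,0,0,0],
    [0,0,0,0,0,0,0]
  ]
}}

```text
clock: 7.05
eef_pos: [0.4602, 0.2871, 0.138]
orientation: [1.21, 1.209, -1.207]
wrist_force: [-0.8, -0.9, -1.3]
gripper_width: 0.252
```

```bash
python3 - <<'E'
from h import *
go([460.2,286.7,133],0)
im=cam("wrist");pin(im)
rects(im,.038,.052,(.39,.55,.22,.35))
E
```

```text
t7.05 pos [460.2 287.1 138. ] x [ 0.001  0.001 -1.   ] y [1.    0.001 0.001] yawy 0.03 F [-0.8 -0.9 -1.3] g 0.252
turn [ 0.0006 -0.0007 -0.0013] shift [ 5.  -0.   0.4]
shift in final axes [ 5.  -0.   0.4]
pin pts 453 zmin 43.4 rel tcp -95.0
 z 53 axis [460.  285.7] rel tcp [-0.4 -1.5] n 29 rms 0.17
 z 63 axis [460.  285.8] rel tcp [-0.4 -1.4] n 68 rms 0.16
 z 73 axis [460.  285.8] rel tcp [-0.3 -1.4] n 78 rms 0.16
 z 83 axis [460.  285.9] rel tcp [-0.4 -1.4] n 47 rms 0.18
 c [460.2 285.8] size [40.  46.2] ang 81.2 zmed 43.1 n 1793 px [254 180  65  50]
 c [540.  232.3] size [21.5 10. ] ang 55.9 zmed 45.0 n 180 px [377 262  19  21]
```

{"api": "send_rows", "payload": {
  "deltas": [
    [0,0,0,4,0,0,0],
    [0,0,0,3,0,0,0],
    [0,0,0,2,0,0,0],
    [0,0,0,2,0,0,0],
    [0,0,0,0,0,0,0]
  ]
}}

```text
clock: 7.6
eef_pos: [0.4608, 0.2879, 0.1279]
orientation: [1.211, 1.208, -1.206]
wrist_force: [-2.9, -3.0, 6.1]
gripper_width: 0.255
```

```bash
python3 - <<'E'
from h import *
go([460.2,286.7,133],0)
E
```

```text
t7.60 pos [460.8 287.9 127.9] x [ 0.003  0.001 -1.   ] y [1.    0.001 0.003] yawy 0.03 F [-2.9 -3.   6.1] g 0.255
turn [ 0.0006 -0.0013 -0.0028] shift [-5.1 -0.5  1.1]
shift in final axes [-5.1 -0.6  1.2]
```

{"api": "send_rows", "payload": {
  "deltas": [
    [0,0,0,1.5,-0.5,1.2,0],
    [0,0,0,1.5,0,0,0],
    [0,0,0,1,0,0,0],
    [0,0,0,0,0,0,0]
  ]
}}

```text
clock: 8.0
eef_pos: [0.4606, 0.2887, 0.1281]
orientation: [1.213, 1.207, -1.203]
wrist_force: [-0.3, 0.5, -1.5]
gripper_width: 0.255
```

```bash
python3 - <<'E'
from h import *
go([460.2,286.7,133],0)
im=cam("wrist");pin(im);save(im,"w6",(230,140,350,260),6)
rects(im,.038,.052,(.39,.55,.22,.35))
E
```

```text
t8.00 pos [460.6 288.7 128.1] x [ 0.006  0.002 -1.   ] y [1.    0.001 0.006] yawy 0.08 F [-0.3  0.5 -1.5] g 0.255
turn [ 0.0013 -0.0021 -0.006 ] shift [-4.9 -0.4  2. ]
shift in final axes [-4.9 -0.4  2. ]
pin pts 850 zmin 41.1 rel tcp -86.8
 z 43 axis [460.7 291.9] rel tcp [0.  3.1] n 667 rms 3.54
 z 53 axis [460.7 286.9] rel tcp [-0.1 -1.9] n 71 rms 0.17
 z 63 axis [460.7 287. ] rel tcp [-0.1 -1.9] n 74 rms 0.17
 z 73 axis [460.6 287.1] rel tcp [-0.1 -1.8] n 38 rms 0.17
 c [460.2 285.5] size [40.4 46.1] ang 81.1 zmed 43.3 n 1747 px [252 184  67  52]
 c [541.4 235.5] size [16.6  8.1] ang 43.5 zmed 44.9 n 165 px [379 269  21  14]
```

View pics/w6.png

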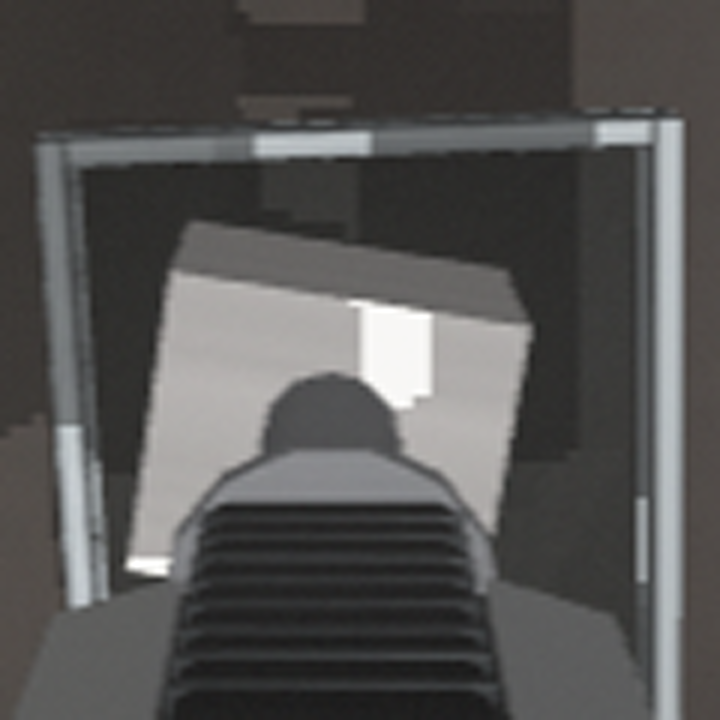

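{"api": "send_rows", "payload": {
  "deltas": [
    [0,0,0,-4,0,0,0],
    [0.001,-0.002,-0.006,0,-0.5,1.4,0],
    [0,0,0,0,0,0,0]
  ]
}}

```text
clock: 8.35
eef_pos: [0.4603, 0.2872, 0.132]
orientation: [1.209, 1.21, -1.209]
wrist_force: [0.7, 0.9, -1.2]
gripper_width: 0.254
```

```bash
python3 - <<'E'
from h import *
go([460.2,286.7,133],0)
im=cam("wrist");pin(im)
rects(im,.038,.052,(.39,.5,.22,.35))
E
```

```text
t8.35 pos [460.3 287.2 132. ] x [-0.  0. -1.] y [ 1.  0. -0.] yawy 0.01 F [ 0.7  0.9 -1.2] g 0.254
turn [ 0.0002 -0.0005  0.0002] shift [-1.  -0.1  0.5]
shift in final axes [-1.  -0.1  0.5]
pin pts 884 zmin 40.9 rel tcp -91.1
 z 47 axis [460.3 290. ] rel tcp [0.  2.5] n 670 rms 3.64
 z 57 axis [459.9 285.4] rel tcp [-0.4 -2.1] n 67 rms 0.14
 z 67 axis [459.9 285.4] rel tcp [-0.4 -2. ] n 73 rms 0.18
 z 77 axis [459.9 285.6] rel tcp [-0.3 -1.8] n 41 rms 0.18
 c [460.2 285.9] size [39.9 46.1] ang 81.4 zmed 43.2 n 1843 px [253 181  67  51]
```

{"api": "send_rows", "payload": {
  "deltas": [
    [0,0,0,2,0.2,-0.3,0],
    [0,0,0,2,0,0,0],
    [0,0,0,2,0,0,0],
    [0,0,0,2,0,0,0]
  ]
}}

```text
clock: 8.8
eef_pos: [0.4615, 0.29, 0.1269]
orientation: [1.213, 1.209, -1.205]
wrist_force: [-9.2, -2.9, 37.5]
gripper_width: 0.257
```

```bash
python3 - <<'E'
from h import *
go([460.2,286.7,133],0)
im=cam("wrist");pin(im)
rects(im,.038,.052,(.39,.5,.22,.35))
E
```

```text
t8.80 pos [461.5 290.  126.9] x [ 0.003  0.003 -1.   ] y [1.    0.001 0.003] yawy 0.04 F [-9.2 -2.9 37.5] g 0.257
turn [ 0.0007 -0.0032 -0.0035] shift [-6.1 -1.3  3.3]
shift in final axes [-6.1 -1.3  3.3]
pin pts 932 zmin 32.5 rel tcp -94.5
 z 42 axis [461.3 292.9] rel tcp [-0.1  2.8] n 758 rms 3.70
 z 52 axis [460.4 286.1] rel tcp [-1.  -4.1] n 63 rms 0.16
 z 62 axis [460.5 286.4] rel tcp [-0.9 -3.8] n 71 rms 0.18
 z 72 axis [460.5 286.6] rel tcp [-0.9 -3.6] n 26 rms 0.20
 c [460.2 285.5] size [40.6 46.1] ang 81.1 zmed 43.2 n 1778 px [251 186  67  52]
```

{"api": "send_rows", "payload": {
  "deltas": [
    [0,0,0,-5,0,0,0],
    [0,-0.003,-0.0035,-10,0,0,0],
    [0,0,0,0,4,36,0],
    [0,0,0,0,4,36,0],
    [0,0,0,0,4,36,0],
    [0,0,0,0,0,0,0],
    [0,0,0,0,0,0,0]
  ]
}}

```text
clock: 9.55
eef_pos: [0.4739, 0.1796, 0.1442]
orientation: [1.207, 1.211, -1.207]
wrist_force: [0.6, 0.8, -0.9]
gripper_width: 0.253
```

```bash
python3 - <<'E'
from h import *
go([473,181,142],0)
im=cam("wrist");pin(im);save(im,"w7")
rects(im,.038,.052,(.39,.52,.05,.35))
E
```

```text
t9.55 pos [473.9 179.6 144.2] x [-0.     0.001 -1.   ] y [ 1.     0.003 -0.   ] yawy 0.17 F [ 0.6  0.8 -0.9] g 0.253
turn [ 0.003  -0.0008  0.0002] shift [ 2.2 -0.9 -1.4]
shift in final axes [ 2.2 -0.9 -1.4]
pin pts 191 zmin 60.9 rel tcp -83.2
 z 59 axis [473.5 175.8] rel tcp [-0.4 -3.8] n 23 rms 0.18
 z 69 axis [473.5 176. ] rel tcp [-0.4 -3.6] n 64 rms 0.18
 z 79 axis [473.6 176.2] rel tcp [-0.3 -3.4] n 70 rms 0.21
 z 89 axis [473.8 176.5] rel tcp [-0.1 -3.1] n 34 rms 0.17
 c [459.9 285.5] size [40.2 46.1] ang 81.1 zmed 43.1 n 3302 px [234  32  69  68]
 c [473.1 177.4] size [46.  39.9] ang 6.8 zmed 43.1 n 1664 px [254 180  62  50]
 c [470.3  80.5] size [15.2 43.2] ang 86.0 zmed 43.2 n 586 px [256 305  51  16]
```

View pics/w7.png

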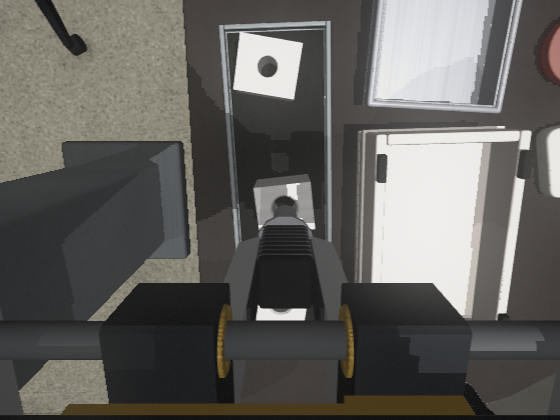

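{"api": "send_rows", "payload": {
  "deltas": [
    [0.002,0.023,0,0,-0.4,0.3,0],
    [0,0,0,6,0,0,0],
    [0,0,0,0,0,0,0]
  ],
  "force": 50
}}

```text
clock: 9.9
eef_pos: [0.4731, 0.1815, 0.1378]
orientation: [1.226, 1.231, -1.194]
wrist_force: [0.5, 0.5, -1.5]
gripper_width: 0.25
```

```bash
python3 - <<'E'
from h import *
go([473,181,142],0)
im=cam("wrist");pin(im)
rects(im,.038,.052,(.39,.52,.12,.25))
E
```

```text
t9.90 pos [473.1 181.5 137.8] x [-0.001  0.026 -1.   ] y [ 1.     0.004 -0.001] yawy 0.21 F [ 0.5  0.5 -1.5] g 0.250
turn [ 0.0036 -0.0264  0.0005] shift [-4.2 -0.1  0.4]
shift in final axes [-4.2 -0.1  0.5]
pin pts 503 zmin 43.1 rel tcp -95.0
 z 53 axis [472.7 179.7] rel tcp [-0.5 -1.9] n 23 rms 0.16
 z 63 axis [472.7 179.7] rel tcp [-0.5 -1.9] n 65 rms 0.15
 z 73 axis [472.7 179.7] rel tcp [-0.5 -1.9] n 69 rms 0.14
 z 83 axis [472.7 179.8] rel tcp [-0.5 -1.8] n 32 rms 0.19
 c [473.1 177.2] size [46.  40.3] ang 6.7 zmed 43.1 n 1522 px [254 187  63  50]
```

{"api": "send_rows", "payload": {
  "deltas": [
    [0,0,0,0,0.4,2.5,0],
    [0,0,0,3,0,0.3,0],
    [0,0,0,0,0,0,0]
  ]
}}

```text
clock: 10.25
eef_pos: [0.4735, 0.1794, 0.1347]
orientation: [1.225, 1.232, -1.193]
wrist_force: [-0.3, 0.3, -1.8]
gripper_width: 0.255
```

```bash
python3 - <<'E'
from h import *
go([473,181,142],0)
im=cam("wrist");pin(im)
rects(im,.038,.052,(.39,.52,.12,.25))
E
```

```text
t10.25 pos [473.5 179.4 134.7] x [-0.001  0.027 -1.   ] y [ 1.     0.005 -0.001] yawy 0.29 F [-0.3  0.3 -1.8] g 0.255
turn [ 0.0051 -0.0267  0.0006] shift [-7.2 -0.5 -1.8]
shift in final axes [-7.3 -0.5 -1.6]
pin pts 746 zmin 40.6 rel tcp -94.3
 z 50 axis [473.3 177.8] rel tcp [-0.3 -1.7] n 26 rms 1.92
 z 60 axis [473.1 177.7] rel tcp [-0.4 -1.7] n 63 rms 0.15
 z 70 axis [473.1 177.7] rel tcp [-0.5 -1.8] n 73 rms 0.16
 z 80 axis [473.1 177.7] rel tcp [-0.4 -1.7] n 33 rms 0.17
 c [473.  177.2] size [46.2 40.2] ang 6.5 zmed 43.1 n 1618 px [253 185  64  51]
```

{"api": "send_rows", "payload": {
  "deltas": [
    [0,0,0,3,0,0.9,0],
    [0,0,0,3,0,0.4,0],
    [0,0,0,3,0,0.4,0],
    [0,0,0,2,0,0.3,0]
  ]
}}

```text
clock: 10.7
eef_pos: [0.4737, 0.1778, 0.1232]
orientation: [1.225, 1.231, -1.193]
wrist_force: [0.6, -0.2, -1.0]
gripper_width: 0.253
```

```bash
python3 - <<'E'
from h import *
go([473,181,142],0)
im=cam("wrist");pin(im);save(im,"w8",(230,140,350,260),6)
rects(im,.038,.052,(.39,.52,.12,.25))
E
```

```text
t10.70 pos [473.7 177.8 123.2] x [-0.     0.027 -1.   ] y [1.    0.005 0.   ] yawy 0.30 F [ 0.6 -0.2 -1. ] g 0.253
turn [ 0.0052 -0.0268 -0.    ] shift [-18.7  -0.7  -3.7]
shift in final axes [-18.8  -0.7  -3.2]
pin pts 691 zmin 28.2 rel tcp -94.7
 z 38 axis [473.1 180.6] rel tcp [-0.5  2.9] n 221 rms 3.40
 z 48 axis [474.2 181.7] rel tcp [0.7 4. ] n 359 rms 3.72
 z 58 axis [473.4 176. ] rel tcp [-0.2 -1.6] n 72 rms 0.19
 z 68 axis [473.5 176.1] rel tcp [-0.1 -1.6] n 34 rms 0.16
 c [473.  177.7] size [46.1 40. ] ang 6.5 zmed 43.1 n 1739 px [252 185  66  53]
 c [473.1 182.2] size [16.7  6.6] ang 3.1 zmed 45.8 n 77 px [274 205  23  11]
```

View pics/w8.png

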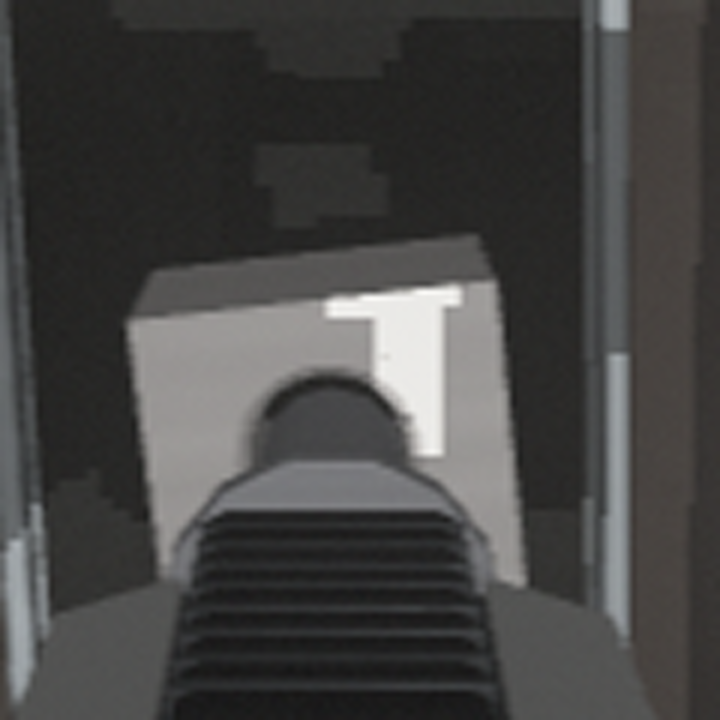

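{"api": "send_rows", "payload": {
  "deltas": [
    [0,0,0,4,0,-0.8,0],
    [0,0,0,6,0,0.1,0],
    [0,0,0,6,0,0.2,0],
    [0,0,0,6,0,0.2,0]
  ]
}}

```text
clock: 11.15
eef_pos: [0.4738, 0.1788, 0.0996]
orientation: [1.225, 1.231, -1.192]
wrist_force: [0.8, 0.1, -1.1]
gripper_width: 0.251
```

```bash
python3 - <<'E'
from h import *
go([473,181,142],0)
im=cam("wrist");pin(im)
rects(im,.038,.052,(.39,.52,.12,.25))
E
```

```text
t11.15 pos [473.8 178.8  99.6] x [ 0.     0.027 -1.   ] y [1.    0.005 0.001] yawy 0.29 F [ 0.8  0.1 -1.1] g 0.251
turn [ 0.005  -0.0269 -0.0005] shift [-42.3  -0.8  -3.4]
shift in final axes [-42.4  -0.8  -2.2]
pin pts 556 zmin 4.0 rel tcp -94.6
 z 34 axis [473.6 177. ] rel tcp [ 0.3 -1.5] n 28 rms 0.14
 z 44 axis [473.3 183. ] rel tcp [-0.1  4.5] n 526 rms 3.25
 c [472.5 181.6] size [46.2 31.5] ang 6.6 zmed 43.1 n 1782 px [248 192  72  46]
```

{"api": "send_rows", "payload": {
  "deltas": [
    [0,0,0,5,0,0.2,0],
    [0,0,0,4,0,0.1,0],
    [0,0,0,1.5,0,0,0],
    [0,0,0,0,0,0,0]
  ]
}}

```text
clock: 11.6
eef_pos: [0.4733, 0.1786, 0.0874]
orientation: [1.224, 1.232, -1.194]
wrist_force: [-3.9, -2.2, 6.8]
gripper_width: 0.254
```

```bash
python3 - <<'E'
from h import *
go([473,181,142],0)
E
```

```text
t11.60 pos [473.3 178.6  87.4] x [-0.001  0.026 -1.   ] y [ 1.     0.005 -0.001] yawy 0.30 F [-3.9 -2.2  6.8] g 0.254
turn [ 0.0052 -0.0262  0.0011] shift [-54.5  -0.4  -3.8]
shift in final axes [-54.6  -0.3  -2.4]
```

{"api": "send_rows", "payload": {
  "deltas": [
    [0,0,0,-8,0,-0.2,0],
    [0,0,0,-12,0,-0.3,0],
    [0,0,0,-15,0,-0.4,0],
    [0,0,0,-15,0,-0.4,0],
    [0,0,0,-12,0,-0.3,0],
    [0,0,0,0,-1,30,0],
    [0,0,0,0,-1,35,0],
    [0,0,0,0,0,20,0],
    [0,0,0,0,0,0,0]
  ]
}}

```text
clock: 12.5
eef_pos: [0.473, 0.0925, 0.1562]
orientation: [1.225, 1.23, -1.187]
wrist_force: [0.4, 0.3, -1.5]
gripper_width: 0.256
```

```bash
python3 - <<'E'
from h import *
go([473,181,142],0)
im=cam("wrist");pin(im);save(im,"w9")
rects(im,.038,.052,(.39,.52,.03,.35))
E
```

```text
t12.50 pos [473.   92.5 156.2] x [ 0.004  0.027 -1.   ] y [1.    0.008 0.004] yawy 0.46 F [ 0.4  0.3 -1.5] g 0.256
turn [ 0.0081 -0.0274 -0.0043] shift [ 16.6   0.7 -88.1]
shift in final axes [ 14.2   0.  -88.5]
pin pts 190 zmin 72.3 rel tcp -84.0
 z 71 axis [473.   90.8] rel tcp [-0. -3.] n 23 rms 0.15
 z 81 axis [473.   90.9] rel tcp [-0.  -2.9] n 65 rms 0.19
 z 91 axis [473.   90.9] rel tcp [-0.  -2.9] n 68 rms 0.21
 z 101 axis [472.8  90.9] rel tcp [-0.2 -2.9] n 34 rms 0.19
 c [473.  177.1] size [46.1 40. ] ang 6.7 zmed 43.1 n 2521 px [255  72  63  58]
 c [469.9  92.5] size [40.3 46.1] ang 83.2 zmed 43.2 n 1607 px [252 178  60  48]
```

View pics/w9.png

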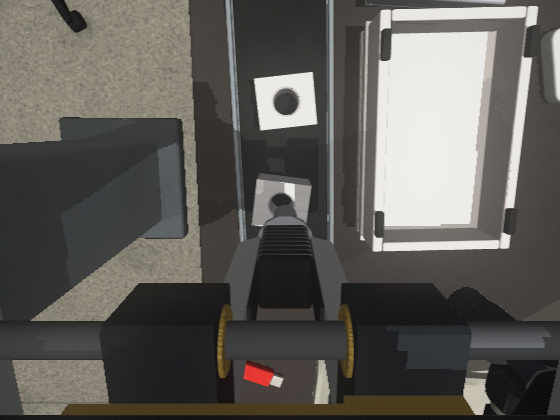

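{"api": "send_rows", "payload": {
  "deltas": [
    [0.005,0,-0.004,0,-3,-1.7,0],
    [0,0,0,9,0,0.3,0],
    [0,0,0,9,0,0.3,0],
    [0,0,0,0,0,0,0]
  ]
}}

```text
clock: 12.95
eef_pos: [0.4696, 0.0986, 0.1375]
orientation: [1.226, 1.233, -1.189]
wrist_force: [0.6, -0.4, -0.9]
gripper_width: 0.254
```

```bash
python3 - <<'E'
from h import *
go([473,181,142],0)
im=cam("wrist");pin(im)
rects(im,.038,.052,(.39,.52,.03,.14))
E
```

```text
t12.95 pos [469.6  98.6 137.5] x [ 0.001  0.029 -1.   ] y [1.    0.007 0.001] yawy 0.41 F [ 0.6 -0.4 -0.9] g 0.254
turn [ 0.0071 -0.0288 -0.001 ] shift [ -2.1   3.9 -82.4]
shift in final axes [ -4.5   3.4 -82.4]
pin pts 552 zmin 43.0 rel tcp -95.0
 z 53 axis [469.4  97.1] rel tcp [-0.4 -1.6] n 25 rms 0.13
 z 63 axis [469.4  97.1] rel tcp [-0.4 -1.6] n 65 rms 0.19
 z 73 axis [469.4  97.1] rel tcp [-0.4 -1.7] n 71 rms 0.16
 z 83 axis [469.5  97.1] rel tcp [-0.4 -1.6] n 30 rms 0.16
 c [470.   93.2] size [38.9 46. ] ang 83.4 zmed 43.1 n 1426 px [255 189  63  49]
```

{"api": "send_rows", "payload": {
  "deltas": [
    [0,-0.002,0,0,0.5,4.5,0],
    [0,0,0,3,0,0.3,0],
    [0,0,0,0,0,0,0]
  ]
}}

```text
clock: 13.3
eef_pos: [0.4704, 0.0941, 0.1346]
orientation: [1.224, 1.232, -1.19]
wrist_force: [0.4, 0.3, -1.9]
gripper_width: 0.255
```

```bash
python3 - <<'E'
from h import *
go([473,181,142],0)
im=cam("wrist");pin(im)
rects(im,.038,.052,(.39,.52,.03,.14))
E
```

```text
t13.30 pos [470.4  94.1 134.6] x [ 0.001  0.027 -1.   ] y [1.    0.008 0.001] yawy 0.47 F [ 0.4  0.3 -1.9] g 0.255
turn [ 0.0082 -0.0271 -0.001 ] shift [ -5.1   3.3 -87. ]
shift in final axes [ -7.4   2.6 -86.9]
pin pts 723 zmin 40.1 rel tcp -94.6
 z 50 axis [470.2  92.6] rel tcp [-0.3 -1.6] n 28 rms 2.67
 z 60 axis [470.2  92.5] rel tcp [-0.3 -1.7] n 63 rms 0.17
 z 70 axis [470.2  92.5] rel tcp [-0.3 -1.7] n 70 rms 0.17
 z 80 axis [470.2  92.5] rel tcp [-0.3 -1.7] n 35 rms 0.14
 c [469.9  92.5] size [40.2 46.2] ang 83.4 zmed 43.1 n 1644 px [253 184  65  51]
```

Aligned; descend.

{"api": "send_rows", "payload": {
  "deltas": [
    [0,0,0,3,-0.2,0.15,0],
    [0,0,0,3,0,0.15,0],
    [0,0,0,3,0,0.15,0],
    [0,0,0,2,0,0.1,0]
  ]
}}

```text
clock: 13.75
eef_pos: [0.4706, 0.0939, 0.1232]
orientation: [1.224, 1.231, -1.189]
wrist_force: [0.5, -0.2, -1.8]
gripper_width: 0.255
```

```bash
python3 - <<'E'
from h import *
go([473,181,142],0)
im=cam("wrist");pin(im)
rects(im,.038,.052,(.39,.52,.03,.14))
E
```

```text
t13.75 pos [470.6  93.9 123.2] x [ 0.002  0.027 -1.   ] y [1.    0.008 0.002] yawy 0.45 F [ 0.5 -0.2 -1.8] g 0.255
turn [ 0.0079 -0.027  -0.002 ] shift [-16.4   3.1 -87.6]
shift in final axes [-18.8   2.4 -87.1]
pin pts 719 zmin 28.3 rel tcp -94.6
 z 38 axis [470.3  97. ] rel tcp [-0.1  3.2] n 259 rms 3.39
 z 48 axis [470.8  97.7] rel tcp [0.3 3.9] n 350 rms 3.73
 z 58 axis [470.4  92.2] rel tcp [-0.1 -1.7] n 70 rms 0.17
 z 68 axis [470.6  92.2] rel tcp [ 0.1 -1.6] n 35 rms 0.18
 c [469.9  93.1] size [39.5 46. ] ang 83.4 zmed 43.1 n 1774 px [252 186  67  52]
```

Entered block 3. Go right down.

{"api": "send_rows", "payload": {
  "deltas": [
    [0,0,0,5,-0.3,0.1,0],
    [0,0,0,7,-0.1,0.15,0],
    [0,0,0,7,0,0.2,0],
    [0,0,0,7,0,0.2,0],
    [0,0,0,5,0,0.2,0],
    [0,0,0,3,0,0,0],
    [0,0,0,1,0,0,0]
  ]
}}

```text
clock: 14.5
eef_pos: [0.471, 0.0947, 0.087]
orientation: [1.224, 1.23, -1.189]
wrist_force: [-16.1, -2.3, 49.9]
gripper_width: 0.254
```

```bash
python3 - <<'E'
from h import *
go([473,181,142],0)
im=cam("wrist");save(im,"w10")
E
```

```text
t14.50 pos [471.   94.7  87. ] x [ 0.003  0.026 -1.   ] y [1.    0.008 0.003] yawy 0.46 F [-16.1  -2.3  49.9] g 0.254
turn [ 0.008  -0.0263 -0.0028] shift [-52.7   2.8 -87.7]
shift in final axes [-55.    2.  -86.3]
```

View pics/w10.png

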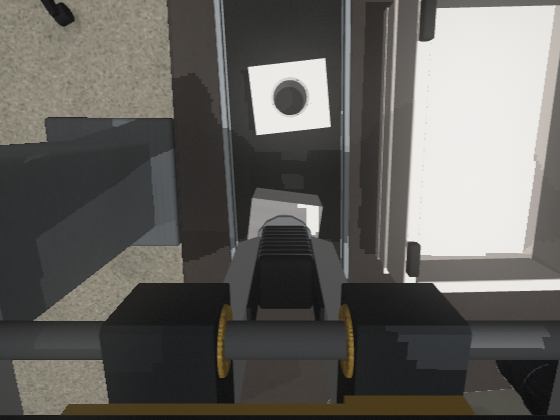

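{"api": "send_rows", "payload": {
  "deltas": [
    [0,0,0,-4,0,-0.1,0],
    [0,0,0,-10,0,-0.3,0],
    [0,0,0,-15,0,-0.4,0],
    [0,0,0,-20,0,-0.5,0],
    [0,0,0,-25,0,-0.5,0],
    [0,0,0,-25,0,-0.5,0],
    [0,0,0,0,0,-20,0],
    [0,0,0,0,0,-40,0],
    [0,0,0,0,0,-45,0],
    [0,0,0,0,0,-45,0],
    [0,0,0,0,0,-45,0],
    [0,0,0,0,0,-40,0]
  ]
}}

```text
clock: 15.75
eef_pos: [0.4712, 0.3318, 0.2008]
orientation: [1.233, 1.221, -1.195]
wrist_force: [0.4, -0.3, -2.0]
gripper_width: 0.251
```

```bash
python3 - <<'E'
from h import *
go([475.8,410.5,180],15)
im=cam("wrist");pin(im);save(im,"w11")
rects(im,.038,.052,(.39,.52,.03,.34))
rects(im,.06,.076,(.39,.53,.35,.46))
E
```

```text
t15.75 pos [471.2 331.8 200.8] x [ 0.007  0.025 -1.   ] y [ 1.    -0.003  0.006] yawy -0.19 F [ 0.4 -0.3 -2. ] g 0.251
turn [-0.2651 -0.0239 -0.0097] shift [ 22.8   4.2 -78.2]
shift in final axes [ 20.8  24.8 -74.9]
pin pts 190 zmin 116.4 rel tcp -84.9
 z 116 axis [471.7 345.3] rel tcp [2.3 7.1] n 23 rms 2.40
 z 126 axis [471.2 329.8] rel tcp [ 1.7 -8.4] n 67 rms 0.18
 z 136 axis [471.2 329.8] rel tcp [ 1.7 -8.4] n 68 rms 0.16
 z 146 axis [471.2 329.9] rel tcp [ 1.8 -8.3] n 32 rms 0.18
 c [446.1 297.5] size [21.4 14.3] ang 80.8 zmed 43.1 n 190 px [251 217  18  22]
 c [474.6 197.4] size [38.6  3.2] ang 3.3 zmed 41.1 n 103 px [270 316  37   5]
 c [471.4 103. ] size [21.8 45.9] ang 83.5 zmed 43.1 n 616 px [264 385  43  19]
 c [475.6 409.4] size [60.1 60.2] ang 14.9 zmed 69.0 n 4451 px [246  65  86  90]
```

View pics/w11.png

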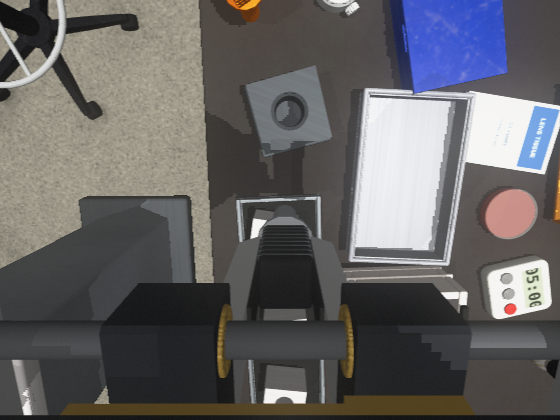

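{"api": "send_rows", "payload": {
  "deltas": [
    [-0.132,0,-0.006,0,0,0,0],
    [-0.132,0,0,0,0,0,0],
    [0,0,0,0,8.3,-25,0],
    [0,0,0,0,8.3,-25,0],
    [0,0,0,0,8.3,-25,0],
    [0,0,0,0,0,0,0],
    [0,0,0,0,0,0,0]
  ]
}}

```text
clock: 16.5
eef_pos: [0.4715, 0.4225, 0.2052]
orientation: [1.021, 1.349, -0.983]
wrist_force: [0.1, -0.5, -1.2]
gripper_width: 0.255
```

```bash
python3 - <<'E'
from h import *
go([475.8,410.5,180],15)
im=cam("wrist");pin(im);save(im,"w11b",(200,120,360,240),5)
rects(im,.06,.076,(.39,.53,.35,.46))
E
```

```text
t16.50 pos [471.5 422.5 205.2] x [-0.002  0.03  -1.   ] y [0.96  0.278 0.006] yawy 16.15 F [ 0.1 -0.5 -1.2] g 0.255
turn [ 0.0202 -0.0291 -0.0061] shift [24.8  0.6 13.5]
shift in final axes [25.2  1.  12.7]
pin pts 188 zmin 121.4 rel tcp -83.8
 z 120 axis [471.6 421. ] rel tcp [ 0.1 -1.5] n 22 rms 0.15
 z 130 axis [471.6 421. ] rel tcp [ 0.2 -1.5] n 68 rms 0.15
 z 140 axis [471.6 421. ] rel tcp [ 0.1 -1.5] n 66 rms 0.18
 z 150 axis [471.6 421. ] rel tcp [ 0.2 -1.5] n 32 rms 0.16
 c [474.8 413.6] size [60.  52.3] ang 15.3 zmed 69.1 n 2395 px [253 181  67  57]
```

View pics/w11b.png

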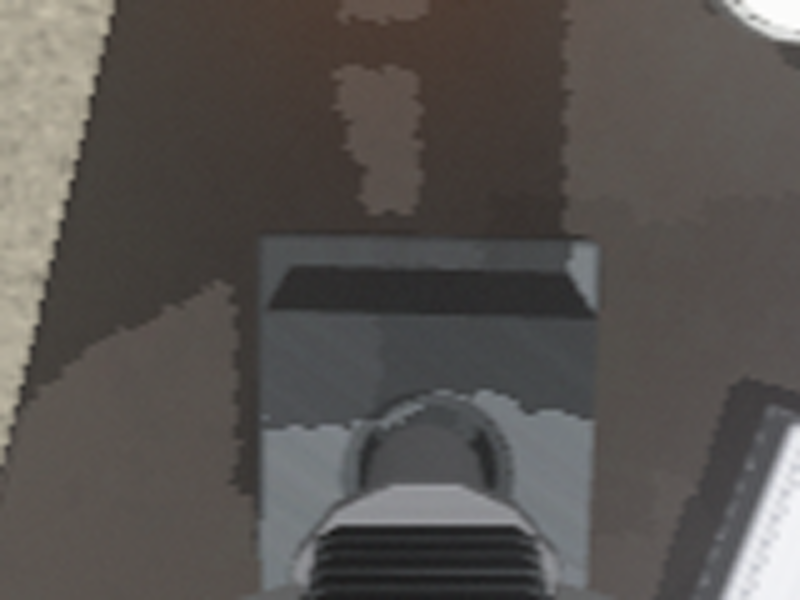

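{"api": "send_rows", "payload": {
  "deltas": [
    [0.018,0,0,0,0.6,12.2,0],
    [0,0,0,15,0,0.8,0],
    [0,0,0,15,0,0.8,0],
    [0,0,0,0,0,0,0],
    [0,0,0,0,0,0,0]
  ]
}}

```text
clock: 17.05
eef_pos: [0.4773, 0.4054, 0.1717]
orientation: [1.037, 1.339, -1.002]
wrist_force: [-0.6, 0.3, -1.3]
gripper_width: 0.251
```

```bash
python3 - <<'E'
from h import *
go([475.8,410.5,180],15)
im=cam("wrist");pin(im)
rects(im,.06,.076,(.39,.53,.35,.46))
E
```

```text
t17.05 pos [477.3 405.4 171.7] x [-0.002  0.028 -1.   ] y [0.967 0.256 0.005] yawy 14.81 F [-0.6  0.3 -1.3] g 0.251
turn [-0.0033 -0.0272 -0.0055] shift [-8.2 -0.1 -5.5]
shift in final axes [-8.3 -0.1 -5.3]
pin pts 190 zmin 87.5 rel tcp -84.1
 z 87 axis [477.4 403.7] rel tcp [ 0.1 -1.6] n 19 rms 0.14
 z 97 axis [477.3 403.7] rel tcp [ 0.1 -1.6] n 69 rms 0.17
 z 107 axis [477.2 403.7] rel tcp [-0.  -1.6] n 67 rms 0.18
 z 117 axis [477.2 403.7] rel tcp [-0.1 -1.6] n 35 rms 0.19
 c [475.7 409.5] size [60.1 60.3] ang 14.7 zmed 69.1 n 3644 px [248 165  75  74]
```

{"api": "send_rows", "payload": {
  "deltas": [
    [-0.003,0,0,0,-0.2,-6,0],
    [0,0,0,4,0,0.1,0],
    [0,0,0,0,0,0,0]
  ]
}}

```text
clock: 17.4
eef_pos: [0.4753, 0.4123, 0.1681]
orientation: [1.035, 1.341, -0.998]
wrist_force: [0.4, 0.1, -1.3]
gripper_width: 0.254
```

```bash
python3 - <<'E'
from h import *
go([475.6,411,180],15)
im=cam("wrist");pin(im)
E
```

```text
t17.40 pos [475.3 412.3 168.1] x [-0.001  0.028 -1.   ] y [0.966 0.259 0.006] yawy 15.03 F [ 0.4  0.1 -1.3] g 0.254
turn [ 0.0005 -0.0277 -0.0061] shift [-11.9  -0.    1. ]
shift in final axes [-11.9  -0.1   1.3]
pin pts 189 zmin 84.1 rel tcp -84.4
 z 83 axis [475.4 410.7] rel tcp [ 0.2 -1.9] n 21 rms 0.19
 z 93 axis [475.4 410.7] rel tcp [ 0.1 -1.9] n 68 rms 0.16
 z 103 axis [475.3 410.6] rel tcp [ 0.1 -2. ] n 69 rms 0.17
 z 113 axis [475.3 410.7] rel tcp [ 0.1 -1.9] n 31 rms 0.17
```

{"api": "send_rows", "payload": {
  "deltas": [
    [0,0,0,6,0,1.2,0],
    [0,0,0,10,0,0.27,0],
    [0,0,0,10,0,0.27,0],
    [0,0,0,10,0,0.27,0],
    [0,0,0,0,0,0,0]
  ]
}}

```text
clock: 17.95
eef_pos: [0.4757, 0.4112, 0.1288]
orientation: [1.034, 1.341, -0.998]
wrist_force: [-0.3, 0.4, -1.7]
gripper_width: 0.252
```

```bash
python3 - <<'E'
from h import *
go([475.6,411,92],15)
im=cam("wrist");pin(im)
E
```

```text
t17.95 pos [475.7 411.2 128.8] x [-0.001  0.028 -1.   ] y [0.966 0.259 0.006] yawy 15.04 F [-0.3  0.4 -1.7] g 0.252
turn [ 0.0007 -0.0276 -0.006 ] shift [36.7 -0.4  1.2]
shift in final axes [36.8 -0.2  0.2]
pin pts 545 zmin 35.4 rel tcp -94.1
 z 45 axis [475.8 409.5] rel tcp [-0. -2.] n 24 rms 1.98
 z 55 axis [475.8 409.6] rel tcp [-0.1 -1.9] n 66 rms 0.69
 z 65 axis [475.4 416.3] rel tcp [-0.5  4.8] n 381 rms 3.69
 z 75 axis [480.4 418.3] rel tcp [4.5 6.8] n 69 rms 3.79
```

Tip in the stand hole, centred. Continue down until the flange rests.

{"api": "send_rows", "payload": {
  "deltas": [
    [0,0,0,10,0,0.27,0],
    [0,0,0,10,0,0.27,0],
    [0,0,0,9,0,0.27,0],
    [0,0,0,5,0,0.1,0],
    [0,0,0,2,0,0,0]
  ]
}}

```text
clock: 18.5
eef_pos: [0.4763, 0.4121, 0.0911]
orientation: [1.036, 1.341, -0.997]
wrist_force: [-12.6, -10.2, 38.1]
gripper_width: 0.256
```

```bash
python3 - <<'E'
from h import *
go([475.6,411,92],15)
E
```

```text
t18.50 pos [476.3 412.1  91.1] x [-0.     0.029 -1.   ] y [0.966 0.259 0.007] yawy 15.03 F [-12.6 -10.2  38.1] g 0.256
turn [ 0.0007 -0.0285 -0.0075] shift [-0.9 -1.   0.8]
shift in final axes [-0.9 -1.   0.8]
```

Flange seated (38 N at 91 mm). Back off a touch, release, lift.

{"api": "send_rows", "payload": {
  "deltas": [
    [0,0,0,-0.7,0,0,0],
    [0,0,0,0,0,0,60],
    [0,0,0,0,0,0,60],
    [0,0,0,0,0,0,60],
    [0,0,0,-15,0,-0.4,60],
    [0,0,0,-35,0,-0.9,60],
    [0,0,0,-35,0,-0.9,60],
    [0,0,0,-25,0,0,60],
    [0,0,0,0,0,0,60]
  ]
}}

```text
clock: 19.4
eef_pos: [0.4752, 0.4119, 0.2104]
orientation: [1.036, 1.342, -0.994]
wrist_force: [-0.4, 0.4, 0.3]
gripper_width: 0.6
```

```bash
python3 - <<'E'
from h import *
im=cam("wrist");save(im,"w12")
rects(im,.115,.145,(.39,.53,.35,.46))
rects(im,.06,.076,(.39,.53,.35,.46))
print('blocks');rects(im,.038,.052,(.39,.52,.03,.34))
go([460.2,285.7,200],-9)
E
```

```text
c [476.5 411. ] size [24.3 24.4] ang 15.5 zmed 128.9 n 1076 px [271 198  32  34]
 c [475.8 409.5] size [60.1 60.2] ang 14.7 zmed 69.2 n 2840 px [252 168  66  66]
blocks
 c [462.  285.6] size [41.3 43.2] ang 82.1 zmed 43.2 n 1277 px [219 278  49  43]
 c [473.4 178. ] size [46.  40.8] ang 7.1 zmed 43.2 n 1124 px [207 370  45  34]
t19.45 pos [475.  411.4 208.9] x [-0.001  0.03  -1.   ] y [0.965 0.261 0.007] yawy 15.11 F [ 0.7 -0.2 -0.5] g 0.600
turn [ 0.4209 -0.0305 -0.001 ] shift [  5.1 -47.1 117.8]
shift in final axes [  8.9   5.1 126.5]
```

View pics/w12.png

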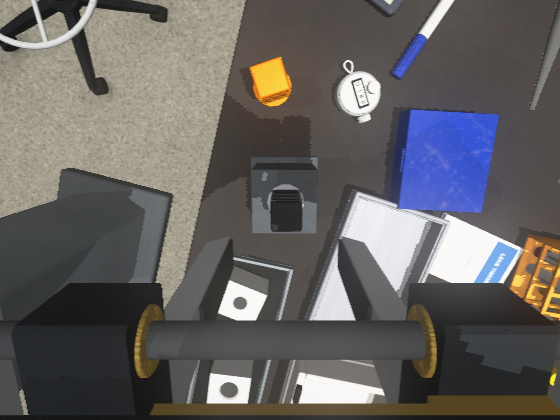

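{"api": "send_rows", "payload": {
  "deltas": [
    [0.14,-0.03,0,0,0,0,65],
    [0.14,0,0,0,0,0,65],
    [0.14,0,0,0,0,0,65],
    [0,0,0,0,1.5,42,65],
    [0,0,0,0,1.5,42,65],
    [0,0,0,0,1.5,42,65],
    [0,0,0,0,0,0,65],
    [0,0,0,0,0,0,65]
  ]
}}

```text
clock: 20.25
eef_pos: [0.4541, 0.2815, 0.2057]
orientation: [1.333, 1.12, -1.337]
wrist_force: [0.4, 1.0, -0.3]
gripper_width: 0.646
```

```bash
python3 - <<'E'
from h import *
im=cam("wrist");save(im,"w13")
print('blocks');rects(im,.038,.052,(.39,.52,.03,.34))
print('rej');rects(im,.024,.034,(.53,.68,.2,.5))
go([460.2,285.7,200],-9)
E
```

```text
blocks
 c [460.2 285.3] size [40.5 46. ] ang 80.8 zmed 43.2 n 1786 px [267 163  48  42]
 c [473.3 177.2] size [45.9 41.1] ang 6.8 zmed 43.2 n 1390 px [294 258  53  47]
 c [468.4  77.6] size [11.5 44.9] ang 82.2 zmed 43.3 n 312 px [309 360  41   9]
rej
 c [595.6 342.8] size [176.2 107.5] ang 87.2 zmed 30.3 n 4461 px [358   0 120 195]
 c [587.5 238. ] size [119.7  37.9] ang 19.7 zmed 31.1 n 515 px [370 191 112  58]
 c [598.3 208.7] size [86.7 20.4] ang 2.3 zmed 31.2 n 1401 px [391 214  86  32]
t20.30 pos [454.2 281.5 205.5] x [-0.    -0.003 -1.   ] y [ 0.985 -0.172  0.   ] yawy -9.92 F [ 0.6 -1.1  0.1] g 0.654
turn [-0.0161  0.0033 -0.0001] shift [ 5.5  5.2 -5.2]
shift in final axes [ 5.5  5.3 -5.1]
```

View pics/w13.png

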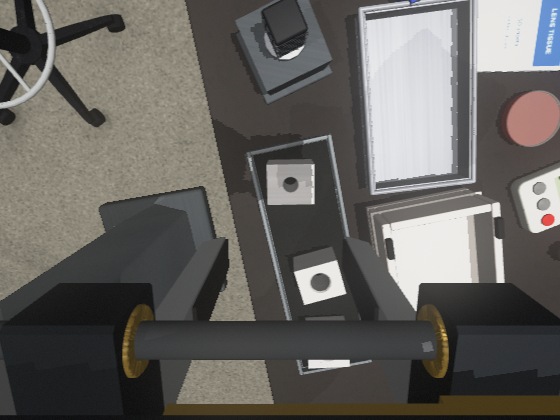

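{"api": "send_rows", "payload": {
  "deltas": [
    [-0.012,0.003,0,0,5.3,-5.2,65],
    [0,0,0,40,0,0,65],
    [0,0,0,40,0,0,65],
    [0,0,0,40,0,0,65],
    [0,0,0,0,0,0,65]
  ]
}}

```text
clock: 20.8
eef_pos: [0.4623, 0.2927, 0.0821]
orientation: [1.325, 1.135, -1.318]
wrist_force: [0.3, 0.2, 0.4]
gripper_width: 0.65
```

```bash
python3 - <<'E'
from h import *
go([460.2,285.7,17],-9)
im=cam("wrist");rects(im,.038,.052,(.39,.52,.22,.34))
E
```

```text
t20.80 pos [462.3 292.7  82.1] x [ 0.002  0.004 -1.   ] y [ 0.988 -0.152  0.001] yawy -8.76 F [0.3 0.2 0.4] g 0.650
turn [ 0.0042 -0.0045 -0.001 ] shift [65.  -1.1  7.5]
shift in final axes [65.1 -1.   7.2]
 c [460.1 285.7] size [40.7 46.1] ang 81.6 zmed 43.2 n 3958 px [248 208  72  61]
```

{"api": "send_rows", "payload": {
  "deltas": [
    [0.004,-0.004,0,0,-1.1,7.5,65],
    [0,0,0,25,0,0,65],
    [0,0,0,20,0,0,65],
    [0,0,0,12,0,0.5,65],
    [0,0,0,0,0,0,65]
  ]
}}

```text
clock: 21.35
eef_pos: [0.4661, 0.2895, 0.0354]
orientation: [1.335, 1.127, -1.309]
wrist_force: [-0.6, -1.0, -0.4]
gripper_width: 0.655
```

```bash
python3 - <<'E'
from h import *
go([460.2,285.7,17],-9)
E
```

```text
t21.35 pos [466.1 289.5  35.4] x [ 0.014  0.007 -1.   ] y [ 0.988 -0.155  0.013] yawy -8.94 F [-0.6 -1.  -0.4] g 0.655
turn [ 0.0011 -0.0089 -0.0127] shift [18.3 -5.5  4.8]
shift in final axes [18.4 -5.2  4.6]
```

```bash
python3 - <<'E'
from h import *
go([460.2,285.7,17],-9)
print(np.round(state()["qpos"],3)); im=cam("wrist");save(im,"w14");rects(im,.038,.052,(.39,.52,.22,.34))
E
```

```text
t21.35 pos [466.1 289.5  35.4] x [ 0.014  0.007 -1.   ] y [ 0.988 -0.155  0.013] yawy -8.94 F [-0.6 -1.  -0.4] g 0.655
turn [ 0.0011 -0.0089 -0.0127] shift [18.3 -5.5  4.8]
shift in final axes [18.4 -5.2  4.6]
[-0.133  0.579 -0.607  1.927  0.473  0.764 -1.165]
 c [460.1 285.6] size [41.1 46.2] ang 81.1 zmed 43.1 n 6196 px [230 225  91  76]
 c [434.  296.3] size [ 9.3 21.1] ang 24.8 zmed 45.8 n 369 px [199 239  30  42]
 c [498.5 286.1] size [21.2  9.6] ang 47.5 zmed 45.8 n 362 px [343 238  29  41]
```

View pics/w14.png

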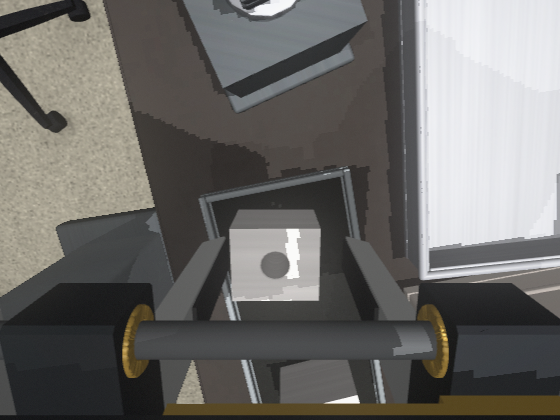

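{"api": "send_rows", "payload": {
  "deltas": [
    [0.001,-0.009,-0.013,0,-5.4,4.5,65],
    [0,0,0,0,0,0,65]
  ]
}}

```text
clock: 21.6
eef_pos: [0.4609, 0.2865, 0.0384]
orientation: [1.325, 1.13, -1.322]
wrist_force: [-0.2, -0.4, -0.1]
gripper_width: 0.644
```

```bash
python3 - <<'E'
from h import *
go([460.2,285.7,17],-9)
E
```

```text
t21.60 pos [460.9 286.5  38.4] x [ 0.002  0.001 -1.   ] y [ 0.988 -0.156  0.002] yawy -8.99 F [-0.2 -0.4 -0.1] g 0.644
turn [ 0.0001 -0.0012 -0.0016] shift [21.4 -0.6  0.9]
shift in final axes [21.4 -0.5  0.9]
```

{"api": "send_rows", "payload": {
  "deltas": [
    [0,0,0,7,-0.6,0.9,65],
    [0,0,0,7,0,0.3,65],
    [0,0,0,7,0,0.3,65],
    [0,0,0,0,0,0,65]
  ]
}}

```text
clock: 22.0
eef_pos: [0.4607, 0.285, 0.0168]
orientation: [1.327, 1.129, -1.321]
wrist_force: [0.1, 0.0, -0.5]
gripper_width: 0.646
```

```bash
python3 - <<'E'
from h import *
go([460.2,285.7,17],-9)
E
```

```text
t22.00 pos [460.7 285.   16.8] x [ 0.003  0.001 -1.   ] y [ 0.988 -0.157  0.003] yawy -9.02 F [ 0.1  0.  -0.5] g 0.646
turn [-0.0004 -0.0019 -0.003 ] shift [-0.2 -0.6 -0.6]
shift in final axes [-0.2 -0.6 -0.6]
```

{"api": "send_rows", "payload": {
  "deltas": [
    [0,0,-0.003,0,-0.6,0,45],
    [0,0,0,0,0,0,40],
    [0,0,0,0,0,0,40],
    [0,0,0,0,0,0,40],
    [0,0,0,-10,0,0,40],
    [0,0,0,-25,0,0,40],
    [0,0,0,-30,0,0,40],
    [0,0,0,0,0,0,40]
  ],
  "force": 40
}}

```text
clock: 22.8
eef_pos: [0.4592, 0.2853, 0.0852]
orientation: [1.324, 1.134, -1.324]
wrist_force: [-0.3, 1.2, -1.8]
gripper_width: 0.484
```

```bash
python3 - <<'E'
from h import *
go([596,345,83],-3)
im=cam("wrist");save(im,"w15")
c=cloud(im)
rects(im,.038,.14,(.39,.52,.22,.34))
print('rej');rects(im,.027,.034,(.53,.68,.2,.5))
im=cam("top");rects(im,.026,.040,(.53,.67,.23,.45))
E
```

```text
t22.80 pos [459.2 285.3  85.2] x [-0.002  0.002 -1.   ] y [ 0.988 -0.156 -0.002] yawy -8.95 F [-0.3  1.2 -1.8] g 0.484
turn [-0.1039 -0.0014  0.0021] shift [  2.1 125.9 -80.2]
shift in final axes [  2.2 133.5 -66.7]
 c [459.3 285.7] size [41.2 70.4] ang 81.1 zmed 111.9 n 13115 px [194 209 183 112]
rej
 c [594.  331.3] size [152.9 106. ] ang 87.3 zmed 30.5 n 4750 px [397   0 163 242]
 c [590.3 235.6] size [109.8  13.5] ang 1.7 zmed 31.0 n 1099 px [402 239 158  44]
 c [620.5 205.2] size [43.4 11.9] ang 2.9 zmed 31.3 n 765 px [493 283  65  22]
 c [607.8 438.8] size [ 47.4 111.8] ang 76.2 zmed 33.4 n 131 px [180 189  13  32]
```

View pics/w15.png

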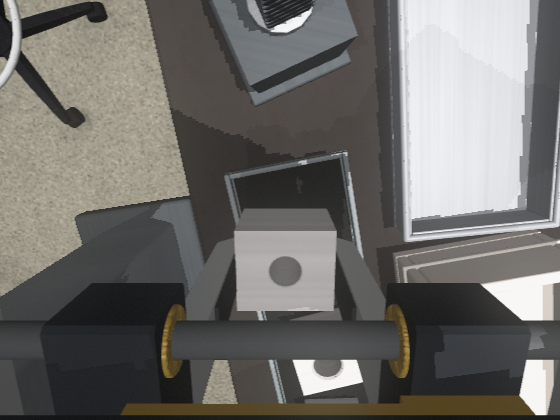

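{"api": "send_rows", "payload": {
  "deltas": [
    [-0.1,0,0,-12,0,0,40],
    [0,0,0,0,33,-8,40],
    [0,0,0,0,33,-8,40],
    [0,0,0,0,33,-12,40],
    [0,0,0,0,33,-12,40],
    [0,0,0,0,0,0,40],
    [0,0,0,0,0,0,40]
  ]
}}

```text
clock: 23.6
eef_pos: [0.5936, 0.3154, 0.087]
orientation: [1.237, 1.188, -1.259]
wrist_force: [-0.3, -0.3, -0.8]
gripper_width: 0.487
```

```bash
python3 - <<'E'
from h import *
go([595,325,18],-3)
im=cam("wrist");save(im,"w16")
print('rej');rects(im,.026,.034,(.53,.68,.2,.45))
im=cam("scene");save(im,"s1",(100,120,360,320),3)
E
```

```text
t23.60 pos [593.6 315.4  87. ] x [-0.012 -0.006 -1.   ] y [ 0.999 -0.052 -0.012] yawy -2.97 F [-0.3 -0.3 -0.8] g 0.487
turn [0.0006 0.0069 0.0119] shift [ 68.9   1.7 -10.1]
shift in final axes [69.   0.9 -9.6]
rej
 c [605.  371.1] size [160.2 128.1] ang 84.2 zmed 30.7 n 6647 px [201   5 217 252]
 c [588.4 240.4] size [83.3  4.1] ang 1.9 zmed 30.9 n 622 px [229 311 113  10]
 c [594.1 202.4] size [ 4.8 94.3] ang 89.9 zmed 31.4 n 484 px [233 360 124   7]
```

View pics/w16.png

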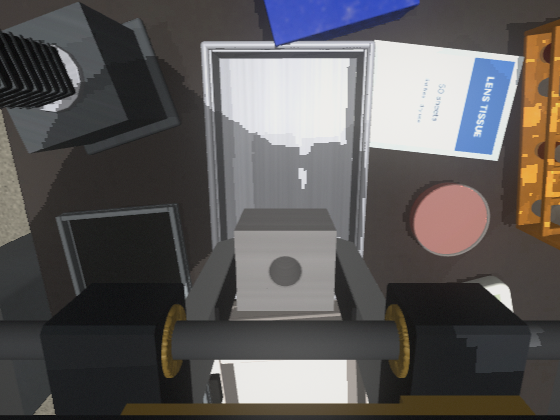

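View pics/s1.png

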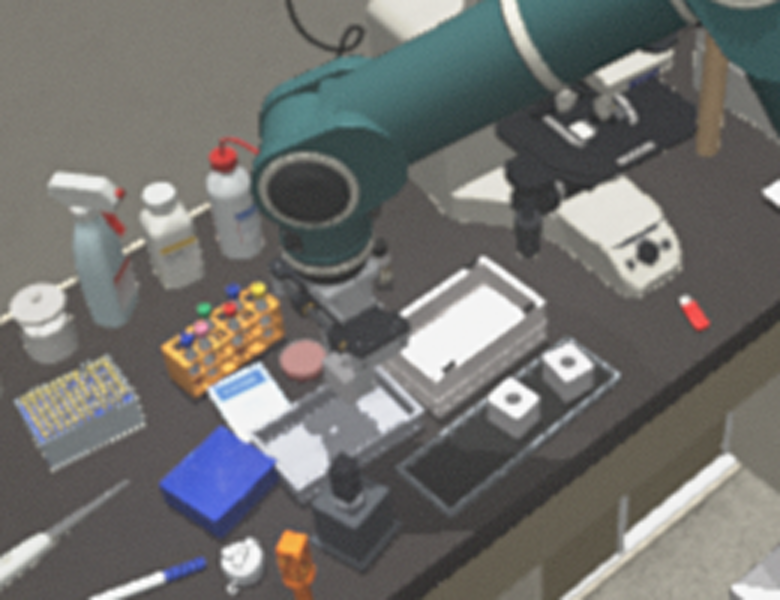

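```bash
python3 - <<'E'
from h import *
im=cam("wrist")
c=cloud(im)
k=(abs(c[...,2]-.0295)<.0025)
for y in (.35,.37,.39,.41):
    p=c[k&(abs(c[...,1]-y)<.004)&(c[...,0]>.52)&(c[...,0]<.66)][:,0]*1000
    h,e=np.histogram(p,np.arange(530,662,4)); print(y,[(int(a),int(n)) for a,n in zip(e,h) if n>3])
print(np.round(onplane(im,[[206,60],[376,60],[210,150],[366,210]],.03)*1000,1))
E
```

```text
0.35 [(542, 43), (546, 63), (642, 66), (646, 45)]
0.37 [(542, 33), (546, 76), (550, 8), (642, 49), (646, 59), (650, 8)]
0.39 [(542, 23), (546, 79), (550, 28), (642, 28), (646, 72), (650, 21)]
0.41 [(542, 6), (546, 73), (550, 56), (646, 93), (650, 42)]
[[548.7 420.8  30. ]
 [653.6 415.3  30. ]
 [545.4 365.6  30. ]
 [648.2 319.6  30. ]]
```

{"api": "send_rows", "payload": {
  "deltas": [
    [0,0.007,0.012,0,0.9,-9.6,40],
    [0,0,0,15,0,0,40],
    [0,0,0,15,0,0,40],
    [0,0,0,0,0,0,40]
  ]
}}

```text
clock: 24.15
eef_pos: [0.5934, 0.3254, 0.0557]
orientation: [1.247, 1.183, -1.244]
wrist_force: [-0.4, -0.4, -1.2]
gripper_width: 0.486
```

```bash
python3 - <<'E'
from h import *
go([595,325,18],-3)
E
```

```text
t24.15 pos [593.4 325.4  55.7] x [ 0.003  0.    -1.   ] y [ 0.999 -0.05   0.003] yawy -2.87 F [-0.4 -0.4 -1.2] g 0.486
turn [ 0.0024 -0.0002 -0.0027] shift [37.7  1.6  0.3]
shift in final axes [37.7  1.7  0.3]
```

{"api": "send_rows", "payload": {
  "deltas": [
    [0,0,-0.003,10,1.6,0.3,40],
    [0,0,0,10,0,0,40],
    [0,0,0,10,0,0,40],
    [0,0,0,5,0,0,40],
    [0,0,0,2,0,0,40],
    [0,0,0,0,0,0,40]
  ]
}}

```text
clock: 24.75
eef_pos: [0.5951, 0.3248, 0.0168]
orientation: [1.245, 1.185, -1.247]
wrist_force: [0.1, -0.0, -1.6]
gripper_width: 0.488
```

```bash
python3 - <<'E'
from h import *
go([595,325,18],-3)
E
```

```text
t24.75 pos [595.1 324.8  16.8] x [-0.001 -0.001 -1.   ] y [ 0.999 -0.051 -0.001] yawy -2.90 F [ 0.1 -0.  -1.6] g 0.488
turn [0.0018 0.0008 0.0007] shift [-1.2 -0.1 -0.2]
shift in final axes [-1.2 -0.1 -0.2]
```

{"api": "send_rows", "payload": {
  "deltas": [
    [0,0,0,1,0,0,40],
    [0,0,0,1,0,0,40]
  ]
}}

```text
clock: 24.95
eef_pos: [0.5953, 0.3249, 0.0164]
orientation: [1.246, 1.184, -1.247]
wrist_force: [-9.3, -7.6, 23.2]
gripper_width: 0.487
```

{"api": "send_rows", "payload": {
  "deltas": [
    [0,0,0,-0.3,0,0,60],
    [0,0,0,0,0,0,60],
    [0,0,0,0,0,0,60],
    [0,0,0,-10,0,0,60],
    [0,0,0,-25,0,0,60],
    [0,0,0,-30,0,0,60],
    [0,0,0,-40,0,0,60],
    [0,0,0,-40,0,0,60],
    [0,0,0,0,0,0,60]
  ]
}}

```text
clock: 25.85
eef_pos: [0.5949, 0.3256, 0.1694]
orientation: [1.246, 1.186, -1.246]
wrist_force: [-0.2, 0.7, -0.6]
gripper_width: 0.603
```

```bash
python3 - <<'E'
from h import *
im=cam("wrist");save(im,"w17")
rects(im,.038,.052,(.55,.66,.22,.45))
print("row");rects(im,.038,.052,(.4,.52,.04,.33))
print("hole");holes(im,.044,(.57,.62,.3,.35))
go([473,178,170],7)
E
```

```text
c [595.3 325.2] size [40.7 46.1] ang 87.4 zmed 43.2 n 2157 px [260 175  53  46]
 c [597.3 239.6] size [94.6  3.2] ang 0.7 zmed 45.3 n 709 px [242 281 103  15]
row
hole
 hole px [282.2 411.6] ax [ 16.1 437.8] world [580.6  99.5  44. ] dia 82.4
t25.90 pos [594.2 324.9 166.8] x [-0.003 -0.002 -1.   ] y [ 0.999 -0.05  -0.003] yawy -2.86 F [-0.3 -0.8  0.5] g 0.598
turn [-0.1721  0.0014  0.0028] shift [  -2.6 -113.8  152.7]
shift in final axes [  -3.2 -138.2  131. ]
```

View pics/w17.png

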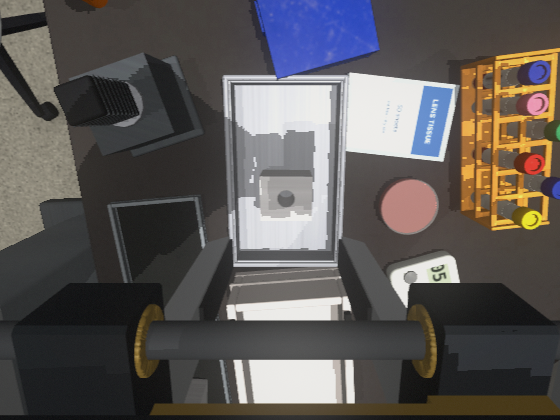

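{"api": "send_rows", "payload": {
  "deltas": [
    [-0.085,0,0,0,0,0,65],
    [-0.085,0,0,0,0,0,65],
    [0,0,0,0,-34,33,65],
    [0,0,0,0,-34,33,65],
    [0,0,0,0,-34,33,65],
    [0,0,0,0,-34,33,65],
    [0,0,0,0,0,0,65],
    [0,0,0,0,0,0,65]
  ]
}}

```text
clock: 26.7
eef_pos: [0.4681, 0.1699, 0.1616]
orientation: [1.108, 1.271, -1.125]
wrist_force: [-0.3, -0.3, -0.9]
gripper_width: 0.65
```

```bash
python3 - <<'E'
from h import *
im=cam("wrist");save(im,"w18")
print("row");rects(im,.038,.052,(.4,.52,.04,.33))
go([473,177.5,17],6.7)
E
```

```text
row
 c [473.4 177.1] size [45.5 40.6] ang 6.9 zmed 43.1 n 2089 px [268 168  54  48]
 c [470.2  92.7] size [41.1 46.2] ang 83.1 zmed 43.1 n 1818 px [250 254  59  53]
t26.75 pos [468.  170.  161.4] x [-0.011 -0.004 -1.   ] y [ 0.992  0.126 -0.012] yawy 7.23 F [-0.  -0.9  0.2] g 0.649
turn [0.0093 0.003  0.0117] shift [144.3   7.6  -7.3]
shift in final axes [144.4   5.8  -6.9]
```

View pics/w18.png

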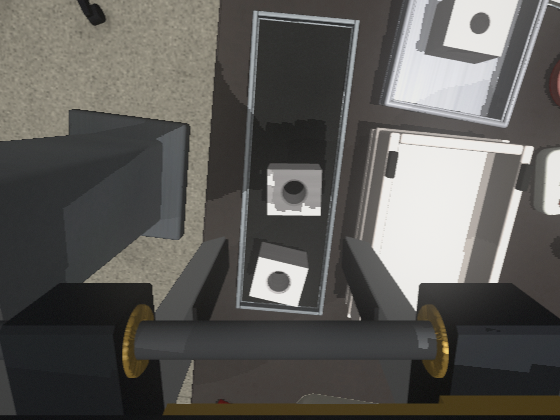

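{"api": "send_rows", "payload": {
  "deltas": [
    [0.009,0.003,0.012,0,5.8,-6.9,65],
    [0,0,0,25,0,0,65],
    [0,0,0,30,0,0,65],
    [0,0,0,30,0,0,65],
    [0,0,0,15,0,0,65],
    [0,0,0,0,0,0,65]
  ]
}}

```text
clock: 27.35
eef_pos: [0.4773, 0.1882, 0.0572]
orientation: [1.127, 1.266, -1.112]
wrist_force: [0.2, -0.2, 0.3]
gripper_width: 0.651
```

```bash
python3 - <<'E'
from h import *
go([473.1,177.6,17],6.7)
E
```

```text
t27.35 pos [477.3 188.2  57.2] x [ 0.005  0.008 -1.   ] y [0.993 0.121 0.005] yawy 6.95 F [ 0.2 -0.2  0.3] g 0.651
turn [ 0.0044 -0.0069 -0.0055] shift [40.1 -5.7 10.3]
shift in final axes [40.2 -5.4 10. ]
```

{"api": "send_rows", "payload": {
  "deltas": [
    [0.004,-0.007,-0.005,0,-5.5,10,65],
    [0,0,0,8,0,0.3,65],
    [0,0,0,8,0,0.3,65],
    [0,0,0,0,0,0,65]
  ]
}}

```text
clock: 27.75
eef_pos: [0.4744, 0.1786, 0.0415]
orientation: [1.124, 1.262, -1.119]
wrist_force: [0.4, 0.9, -0.2]
gripper_width: 0.65
```

```bash
python3 - <<'E'
from h import *
go([473.1,177.6,17],6.7)
E
```

```text
t27.75 pos [474.4 178.6  41.5] x [ 0.003  0.001 -1.   ] y [0.993 0.118 0.003] yawy 6.78 F [ 0.4  0.9 -0.2] g 0.650
turn [ 0.0014 -0.0009 -0.0028] shift [24.5 -1.5  0.9]
shift in final axes [24.5 -1.4  0.9]
```

{"api": "send_rows", "payload": {
  "deltas": [
    [0,0,-0.003,8,-1.4,0.9,65],
    [0,0,0,8,-0.1,0.3,65],
    [0,0,0,7,0,0.3,65],
    [0,0,0,0,0,0,65],
    [0,0,0,0,0,0,45],
    [0,0,0,0,0,0,40],
    [0,0,0,0,0,0,40],
    [0,0,0,0,0,0,40]
  ]
}}

```text
clock: 28.55
eef_pos: [0.4735, 0.177, 0.0171]
orientation: [1.123, 1.263, -1.121]
wrist_force: [-0.4, -0.3, -1.1]
gripper_width: 0.488
```

```bash
python3 - <<'E'
from h import *
go([473.1,177.6,17],6.7)
E
```

```text
t28.55 pos [473.5 177.   17.1] x [ 0.     0.001 -1.   ] y [0.993 0.118 0.001] yawy 6.76 F [-0.4 -0.3 -1.1] g 0.488
turn [ 0.0011 -0.0011 -0.0006] shift [ 0.1 -0.4 -0.6]
shift in final axes [ 0.1 -0.4 -0.6]
```

{"api": "send_rows", "payload": {
  "deltas": [
    [0,0,0,-10,0,0,40],
    [0,0,0,-25,0,0,40],
    [0,0,0,-30,0,0,40],
    [0,0,0,-35,0,0,40],
    [0,0,0,-5,0,0,40],
    [0,0,0,0,0,0,40]
  ]
}}

```text
clock: 29.15
eef_pos: [0.4727, 0.1772, 0.1287]
orientation: [1.122, 1.264, -1.12]
wrist_force: [-0.1, 0.3, -2.4]
gripper_width: 0.484
```

```bash
python3 - <<'E'
from h import *
im=cam("wrist");save(im,"w19")
im=cam("top")
c=cloud(im)
k=(abs(c[...,2]-.068)<.008)&(c[...,0]>.52)&(c[...,0]<.68)&(c[...,1]>.03)&(c[...,1]<.26)
p=(c[k][:,:2]*1000).astype(np.float32);print(cv2.minAreaRect(p),len(p))
g=im["pixels"].astype(int)
go([597,150,107],-2)
E
```

```text
((597.2611083984375, 153.22116088867188), (110.41028594970703, 176.178466796875), 0.1509166657924652) 232
t29.25 pos [472.3 177.2 127.6] x [-0.001  0.001 -1.   ] y [ 0.993  0.119 -0.001] yawy 6.85 F [-0.1  0.5 -1.9] g 0.488
turn [ 0.1545 -0.001   0.0013] shift [ 20.4 120.6  41.9]
shift in final axes [ 20.6 125.6  22.9]
```

View pics/w19.png

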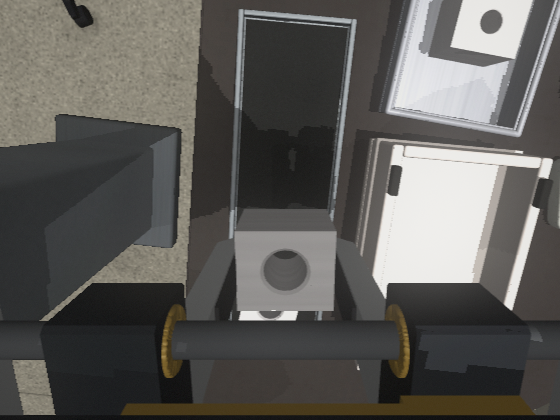

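{"api": "send_rows", "payload": {
  "deltas": [
    [0.09,0,0,0,0,0,40],
    [0,0,0,0,30,-2.5,40],
    [0,0,0,0,32,-2.5,40],
    [0,0,0,0,32,-2.5,40],
    [0,0,0,0,28,-2.5,40],
    [0,0,0,0,0,0,40],
    [0,0,0,0,0,0,40]
  ]
}}

```text
clock: 29.95
eef_pos: [0.5938, 0.1896, 0.1173]
orientation: [1.18, 1.23, -1.201]
wrist_force: [-0.3, 1.3, -1.9]
gripper_width: 0.485
```

```bash
python3 - <<'E'
from h import *
im=cam("wrist");save(im,"w20")
rects(im,.06,.078,(.53,.67,.03,.26))
go([595,190,95],1.7)
E
```

```text
c [594.  200.7] size [110.5  78.3] ang 1.6 zmed 67.0 n 4684 px [203 148 170 116]
 c [597.8  74.8] size [109.9  26.9] ang 2.0 zmed 66.7 n 2258 px [215 360 146  24]
t30.00 pos [593.7 189.4 117.3] x [-0.014 -0.004 -1.   ] y [ 1.     0.027 -0.014] yawy 1.56 F [-0.7 -0.1 -2.1] g 0.488
turn [-0.0024  0.0037  0.0141] shift [22.3  1.6 -0.7]
shift in final axes [22.3  1.3 -0.6]
```

View pics/w20.png

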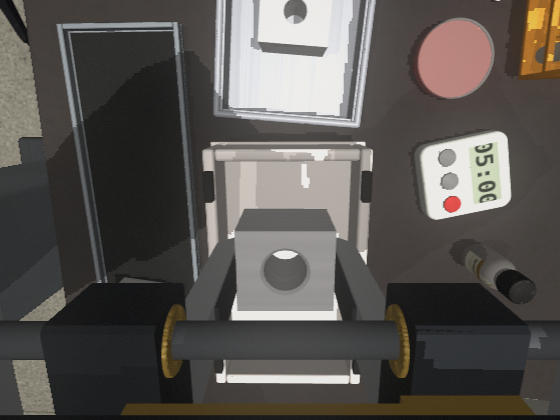

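{"api": "send_rows", "payload": {
  "deltas": [
    [-0.002,0.004,0.014,0,0.6,1.4,40],
    [0,0,0,12,0,0.8,40],
    [0,0,0,12,0,0.8,40],
    [0,0,0,0,0,0,40]
  ]
}}

```text
clock: 30.4
eef_pos: [0.5922, 0.1856, 0.0905]
orientation: [1.186, 1.223, -1.187]
wrist_force: [-0.2, -0.4, -1.4]
gripper_width: 0.487
```

```bash
python3 - <<'E'
from h import *
go([594.3,188,21],1.7)
E
```

```text
t30.40 pos [592.2 185.6  90.5] x [-0.    -0.001 -1.   ] y [ 1.    0.03 -0.  ] yawy 1.75 F [-0.2 -0.4 -1.4] g 0.487
turn [0.0008 0.0006 0.0001] shift [69.5  2.2 -2.4]
shift in final axes [69.5  2.2 -2.4]
```

{"api": "send_rows", "payload": {
  "deltas": [
    [0,0,0,3,2.2,-2.4,40],
    [0,0,0,12,0.3,0.3,40],
    [0,0,0,14,0.3,0.3,40],
    [0,0,0,14,0.3,0.3,40],
    [0,0,0,0,0,0,40]
  ]
}}

```text
clock: 30.9
eef_pos: [0.5951, 0.1872, 0.043]
orientation: [1.186, 1.223, -1.188]
wrist_force: [0.2, 0.2, -1.5]
gripper_width: 0.49
```

```bash
python3 - <<'E'
from h import *
go([594.3,188,21],1.7)
E
```

```text
t30.90 pos [595.1 187.2  43. ] x [-0.001 -0.001 -1.   ] y [ 1.     0.031 -0.001] yawy 1.76 F [ 0.2  0.2 -1.5] g 0.490
turn [0.001  0.0009 0.0009] shift [22.  -0.7 -0.9]
shift in final axes [22.  -0.8 -0.9]
```

{"api": "send_rows", "payload": {
  "deltas": [
    [0,0,0,8,-0.7,-0.9,40],
    [0,0,0,8,0,0,40],
    [0,0,0,4,0,0,40],
    [0,0,0,1.5,0,0,40],
    [0,0,0,1,0,0,40]
  ]
}}

```text
clock: 31.4
eef_pos: [0.5944, 0.1884, 0.0209]
orientation: [1.185, 1.222, -1.188]
wrist_force: [-9.6, -4.9, 23.4]
gripper_width: 0.488
```

{"api": "send_rows", "payload": {
  "deltas": [
    [0,0,0,-0.3,0,0,58],
    [0,0,0,0,0,0,58],
    [0,0,0,0,0,0,58],
    [0,0,0,-10,0,0,58],
    [0,0,0,-20,0,0,58],
    [0,0,0,-25,0,0,58],
    [0,0,0,-35,0,0,58],
    [0,0,0,-35,0,0,58],
    [0,0,0,-15,0,0,58],
    [0,0,0,0,0,0,58]
  ]
}}

```text
clock: 32.4
eef_pos: [0.5945, 0.1894, 0.1702]
orientation: [1.186, 1.222, -1.185]
wrist_force: [-0.5, 0.2, 0.1]
gripper_width: 0.579
```

```bash
python3 - <<'E'
from h import *
im=cam("wrist");save(im,"w21")
rects(im,.042,.052,(.56,.63,.16,.22))
print("row");rects(im,.038,.052,(.4,.52,.04,.33))
go([470,92.7,165],-6.8)
E
```

```text
c [594.  188.8] size [45.9 40. ] ang 2.6 zmed 47.1 n 1986 px [259 176  53  46]
row
 c [470.8  97.6] size [30.6 46.5] ang 83.1 zmed 43.0 n 729 px [127 269  51  38]
t32.45 pos [594.2 189.3 169.1] x [ 0.    -0.001 -1.   ] y [0.999 0.032 0.   ] yawy 1.82 F [-0.6 -0.3 -0.6] g 0.578
turn [ 0.1504  0.0013 -0.0002] shift [   4.2 -127.2   92.6]
shift in final axes [   4.1 -111.9  110.6]
```

View pics/w21.png

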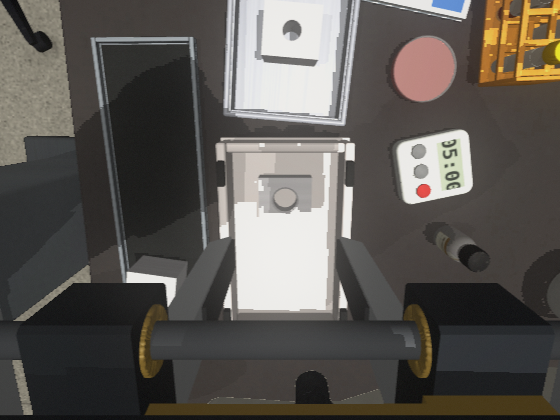

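Block 2 upright in the tub. On to block 3.

{"api": "send_rows", "payload": {
  "deltas": [
    [0.075,0,0,0,0,0,65],
    [0.075,0,0,0,0,0,65],
    [0,0,0,0,-28,28,65],
    [0,0,0,0,-28,28,65],
    [0,0,0,0,-28,28,65],
    [0,0,0,0,-26,24,65],
    [0,0,0,0,0,0,65],
    [0,0,0,0,0,0,65]
  ]
}}

```text
clock: 33.25
eef_pos: [0.4617, 0.0905, 0.158]
orientation: [1.291, 1.155, -1.314]
wrist_force: [0.5, -0.7, 0.2]
gripper_width: 0.655
```

```bash
python3 - <<'E'
from h import *
im=cam("wrist");save(im,"w22")
print("row");rects(im,.038,.052,(.4,.52,.04,.33))
go([470,92.7,165],-6.8)
E
```

```text
row
 c [469.8  92.8] size [39.7 46. ] ang 83.1 zmed 43.1 n 2131 px [269 173  56  47]
t33.30 pos [461.7  90.6 157.9] x [-0.016 -0.003 -1.   ] y [ 0.992 -0.125 -0.015] yawy -7.19 F [ 0.6 -0.7  0.2] g 0.651
turn [-0.0068  0.0046  0.0154] shift [-7.3  7.9 -3.1]
shift in final axes [-7.1  8.  -3. ]
```

{"api": "send_rows", "payload": {
  "deltas": [
    [-0.007,0.005,0.015,0,8,-3,65],
    [0,0,0,25,-0.5,1.5,65],
    [0,0,0,30,-0.5,2,65],
    [0,0,0,30,-0.5,2,65],
    [0,0,0,12,0,1,65],
    [0,0,0,0,0,0,65]
  ]
}}

```text
clock: 33.9
eef_pos: [0.4736, 0.0916, 0.0562]
orientation: [1.298, 1.156, -1.286]
wrist_force: [-0.1, -0.1, 0.7]
gripper_width: 0.651
```

```bash
python3 - <<'E'
from h import *
go([470,92.9,17],-6.8)
E
```

```text
t33.90 pos [473.6  91.6  56.2] x [ 0.004  0.006 -1.   ] y [ 0.994 -0.112  0.004] yawy -6.45 F [-0.1 -0.1  0.7] g 0.651
turn [ 0.0062 -0.0065 -0.0036] shift [39.1 -3.9 -0.7]
shift in final axes [39.2 -3.8 -0.9]
```

{"api": "send_rows", "payload": {
  "deltas": [
    [0.006,-0.006,-0.004,0,-3.8,-0.8,65],
    [0,0,0,8,0,0.3,65],
    [0,0,0,8,0,0.3,65],
    [0,0,0,0,0,0,65]
  ]
}}

```text
clock: 34.3
eef_pos: [0.472, 0.0936, 0.0416]
orientation: [1.298, 1.149, -1.293]
wrist_force: [-0.1, -0.2, 0.6]
gripper_width: 0.651
```

```bash
python3 - <<'E'
from h import *
go([470,92.9,17],-6.8)
E
```

```text
t34.30 pos [472.   93.6  41.6] x [ 0.004  0.001 -1.   ] y [ 0.993 -0.118  0.003] yawy -6.77 F [-0.1 -0.2  0.6] g 0.651
turn [ 0.0005 -0.0014 -0.0034] shift [24.6 -2.   0.9]
shift in final axes [24.6 -1.9  0.9]
```

{"api": "send_rows", "payload": {
  "deltas": [
    [0,-0.001,-0.003,8,-2,0.9,65],
    [0,0,0,8,-0.2,0.3,65],
    [0,0,0,7,0,0.3,65],
    [0,0,0,0,0,0,65],
    [0,0,0,0,0,0,45],
    [0,0,0,0,0,0,40],
    [0,0,0,0,0,0,40],
    [0,0,0,0,0,0,40]
  ]
}}

```text
clock: 35.1
eef_pos: [0.4699, 0.0921, 0.0171]
orientation: [1.296, 1.15, -1.295]
wrist_force: [-0.5, 0.3, -1.5]
gripper_width: 0.484
```

```bash
python3 - <<'E'
from h import *
go([470,92.9,17],-6.8)
E
```

```text
t35.10 pos [469.9  92.1  17.1] x [ 0.001  0.    -1.   ] y [ 0.993 -0.118  0.001] yawy -6.79 F [-0.5  0.3 -1.5] g 0.484
turn [ 0.0002 -0.0003 -0.0009] shift [ 0.1  0.  -0.8]
shift in final axes [ 0.1  0.  -0.8]
```

{"api": "send_rows", "payload": {
  "deltas": [
    [0,0,0,-10,0,0,40],
    [0,0,0,-25,0,0,40],
    [0,0,0,-30,0,0,40],
    [0,0,0,-35,0,0,40],
    [-0.074,0,0,-5,0,0,40],
    [-0.074,0,0,0,0,0,40],
    [0,0,0,0,20,-10,40],
    [0,0,0,0,20,-10,40],
    [0,0,0,0,0,0,40],
    [0,0,0,0,0,0,40]
  ]
}}

```text
clock: 36.1
eef_pos: [0.5095, 0.1143, 0.1336]
orientation: [1.183, 1.223, -1.179]
wrist_force: [-0.6, -0.3, -1.4]
gripper_width: 0.486
```

```bash
python3 - <<'E'
from h import *
go([596.5,124,110],1.7)
im=cam("scene");save(im,"s2",(140,60,400,260),3)
E
```

```text
t36.10 pos [509.5 114.3 133.6] x [ 0.004 -0.001 -1.   ] y [0.999 0.037 0.004] yawy 2.13 F [-0.6 -0.3 -1.4] g 0.486
turn [ 0.0074  0.001  -0.0039] shift [24.  87.2 -6.5]
shift in final axes [23.6 87.2 -7.1]
```

View pics/s2.png

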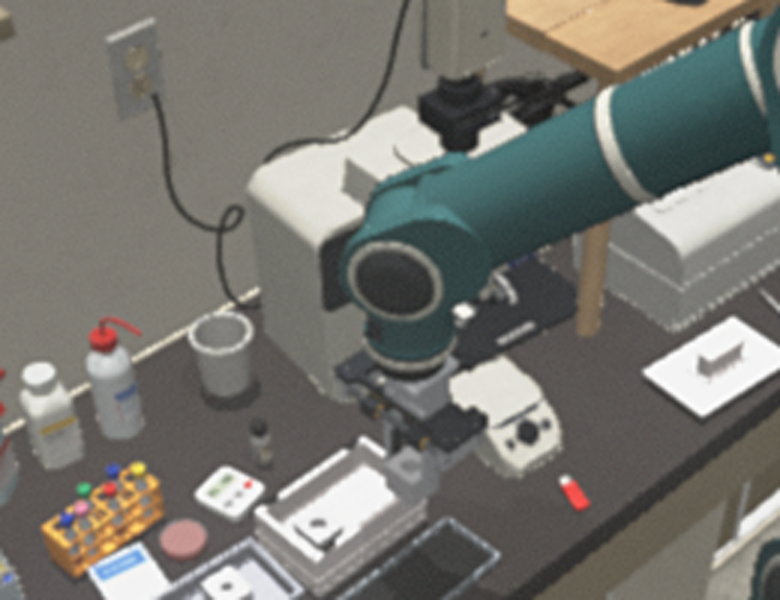

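```bash
python3 - <<'E'
from h import *
im=cam("top");c=cloud(im);p=im["pixels"].astype(int)
save(im,"t2")
k=(p[...,1]>p[...,0]+15)&(c[...,2]>.2)
q=c[k]
for x in np.arange(-.1,.7,.05):
    s=q[abs(q[:,0]-x)<.025]
    if len(s)>10: print("%.2f"%x,"y %.2f..%.2f"%tuple(np.percentile(s[:,1],[2,98])),"z %.2f..%.2f"%tuple(np.percentile(s[:,2],[2,98])),len(s))
print(np.round(state()["qpos"],3))
E
```

```text
-0.05 y -0.07..0.08 z 0.33..0.37 398
0.00 y -0.03..0.08 z 0.35..0.50 346
0.05 y -0.03..0.07 z 0.21..0.61 320
0.10 y -0.06..0.05 z 0.22..0.81 372
0.15 y -0.15..0.00 z 0.67..0.83 958
0.20 y -0.15..0.01 z 0.75..0.83 1921
0.25 y -0.13..0.01 z 0.70..0.80 1806
0.30 y -0.07..0.04 z 0.66..0.73 1146
0.35 y -0.05..0.07 z 0.61..0.69 855
0.40 y -0.01..0.11 z 0.56..1.70 997
0.45 y 0.01..0.14 z 0.54..0.61 904
0.50 y 0.04..0.17 z 0.50..0.56 836
0.55 y 0.07..0.17 z 0.49..0.54 352
[ 0.323  0.409 -0.736  1.921  0.342  0.935 -0.541]
```

View pics/t2.png

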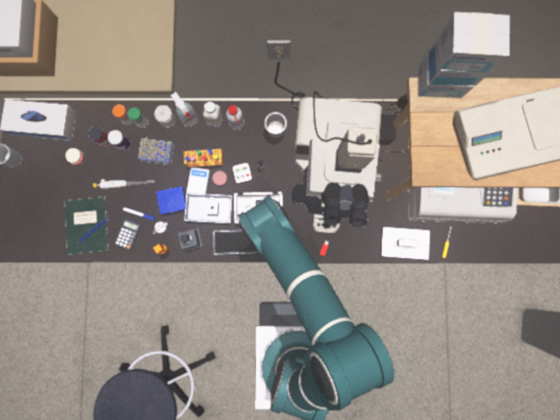

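{"api": "send_rows", "payload": {
  "deltas": [
    [0.007,0,-0.004,0,20,-6,40],
    [0,0,0,0,23,-6,40],
    [0,0,0,0,23,-6,40],
    [0,0,0,0,20,-4,40],
    [0,0,0,0,0,0,40],
    [0,0,0,0,0,0,40]
  ]
}}

```text
clock: 36.8
eef_pos: [0.5943, 0.1367, 0.1345]
orientation: [1.185, 1.221, -1.191]
wrist_force: [-0.5, -0.9, -1.1]
gripper_width: 0.485
```

```bash
python3 - <<'E'
from h import *
go([596,138,90],1.7)
im=cam("top");c=cloud(im);p=im["pixels"].astype(int)
save(im,"t3",(200,150,420,300),3)
k=(p[...,1]>p[...,0]+15)&(c[...,2]>.2)
q=c[k]
for x in np.arange(.3,.7,.05):
    s=q[abs(q[:,0]-x)<.025]
    if len(s)>10: print("%.2f"%x,"y %.2f..%.2f"%tuple(np.percentile(s[:,1],[2,98])),"z %.2f..%.2f"%tuple(np.percentile(s[:,2],[2,98])),len(s))
im=cam("wrist");save(im,"w23")
rects(im,.042,.052,(.56,.63,.16,.22))
E
```

```text
t36.80 pos [594.3 136.7 134.5] x [-0.001 -0.004 -1.   ] y [ 1.     0.028 -0.002] yawy 1.62 F [-0.5 -0.9 -1.1] g 0.485
turn [-0.0014  0.004   0.0016] shift [44.4  1.8 -1.4]
shift in final axes [44.5  1.7 -1.2]
0.30 y -0.14..0.01 z 0.69..0.78 1794
0.35 y -0.11..0.04 z 0.65..0.74 1127
0.40 y -0.05..0.07 z 0.61..1.70 985
0.45 y -0.02..0.10 z 0.58..0.65 809
0.50 y 0.01..0.14 z 0.54..0.62 869
0.55 y 0.05..0.18 z 0.53..0.58 834
0.60 y 0.07..0.20 z 0.49..0.55 724
0.65 y 0.10..0.16 z 0.49..0.53 174
 c [594.1 188.4] size [46.1 40.1] ang 1.7 zmed 47.1 n 2879 px [256 113  64  56]
```

View pics/t3.png

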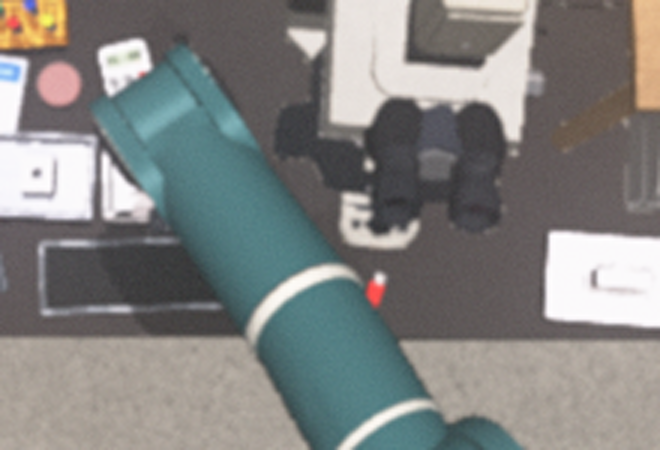

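View pics/w23.png

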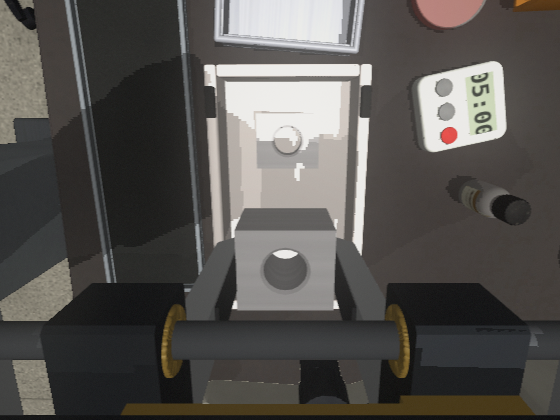

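{"api": "send_rows", "payload": {
  "deltas": [
    [0,0.004,0.002,10,1.7,-1.2,40],
    [0,0,0,14,0,0.3,40],
    [0,0,0,14,0,0.3,40],
    [0,0,0,0,0,0,40]
  ]
}}

```text
clock: 37.3
eef_pos: [0.5944, 0.1359, 0.0932]
orientation: [1.188, 1.221, -1.189]
wrist_force: [1.1, -0.6, 0.3]
gripper_width: 0.483
```

```bash
python3 - <<'E'
from h import *
go([596,137.5,21],1.7)
E
```

```text
t37.30 pos [594.4 135.9  93.2] x [ 0.    -0.001 -1.   ] y [1.    0.028 0.   ] yawy 1.59 F [ 1.1 -0.6  0.3] g 0.483
turn [-0.0019  0.0011 -0.0004] shift [72.2  1.6 -1.6]
shift in final axes [72.2  1.6 -1.5]
```

{"api": "send_rows", "payload": {
  "deltas": [
    [0,0,0,4,1.6,-1.6,40],
    [0,0,0,14,0.2,0.2,40],
    [0,0,0,14,0.2,0.2,40],
    [0,0,0,14,0.2,0.2,40],
    [0,0,0,0,0,0,40]
  ]
}}

```text
clock: 37.8
eef_pos: [0.5963, 0.137, 0.0423]
orientation: [1.187, 1.222, -1.19]
wrist_force: [-0.4, 0.0, -0.8]
gripper_width: 0.491
```

```bash
python3 - <<'E'
from h import *
go([596,137.5,21],1.7)
E
```

```text
t37.80 pos [596.3 137.   42.3] x [-0.001 -0.001 -1.   ] y [ 1.     0.028 -0.001] yawy 1.61 F [-0.4  0.  -0.8] g 0.491
turn [-0.0017  0.0011  0.0008] shift [21.3 -0.2 -0.5]
shift in final axes [21.3 -0.3 -0.5]
```

{"api": "send_rows", "payload": {
  "deltas": [
    [0,0,0,8,-0.2,-0.5,40],
    [0,0,0,8,0,0,40],
    [0,0,0,3,0,0,40],
    [0,0,0,1.5,0,0,40],
    [0,0,0,1,0,0,40]
  ]
}}

```text
clock: 38.3
eef_pos: [0.5962, 0.1378, 0.0209]
orientation: [1.187, 1.221, -1.19]
wrist_force: [-11.1, -5.7, 26.3]
gripper_width: 0.488
```

{"api": "send_rows", "payload": {
  "deltas": [
    [0,0,0,-0.3,0,0,58],
    [0,0,0,0,0,0,58],
    [0,0,0,0,0,0,58],
    [0,0,0,-10,0,0,58],
    [0,0,0,-20,0,0,58],
    [0,0,0,-25,0,0,58],
    [0,0,0,-35,0,0,58],
    [0,0,0,-35,0,0,58],
    [0,0,0,-30,0,0,58],
    [0,0,0,0,0,0,58]
  ]
}}

```text
clock: 39.3
eef_pos: [0.5964, 0.1392, 0.187]
orientation: [1.188, 1.221, -1.186]
wrist_force: [-0.7, 0.1, -0.0]
gripper_width: 0.583
```

```bash
python3 - <<'E'
from h import *
st();im=cam("wrist");save(im,"w24")
rects(im,.042,.052,(.56,.63,.09,.22))
rects(im,.06,.078,(.53,.67,.03,.26))
im=cam("top");print("lid");rects(im,.014,.030,(.38,.56,-.55,-.25),20);rects(im,.045,.065,(.38,.56,-.55,-.25),8)
E
```

```text
t39.30 pos [596.4 139.2 187. ] x [ 0.002 -0.001 -1.   ] y [1.    0.03  0.002] yawy 1.69 F [-0.7  0.1 -0. ] g 0.583
 c [594.1 188.6] size [45.9 39.3] ang 1.8 zmed 47.1 n 1983 px [258 117  53  46]
 c [596.1 138.5] size [46.  39.8] ang 1.5 zmed 47.1 n 1803 px [260 174  51  43]
 c [594.8 170.8] size [110.2 137.2] ang 1.9 zmed 66.9 n 4622 px [216  77 138 162]
 c [598.7  67.5] size [99.9 12. ] ang 2.3 zmed 66.7 n 1125 px [231 268 110  14]
lid
 c [ 463.8 -406.3] size [180.2 109.7] ang 85.9 zmed 19.0 n 1020 px [381 228  48  32]
 c [ 553.1 -442.8] size [41.   5.9] ang 79.5 zmed 57.3 n 14 px [411 217  13   3]
 c [ 463.3 -405. ] size [22.6 67.8] ang 0.1 zmed 53.7 n 121 px [398 240  19   7]
```

View pics/w24.png

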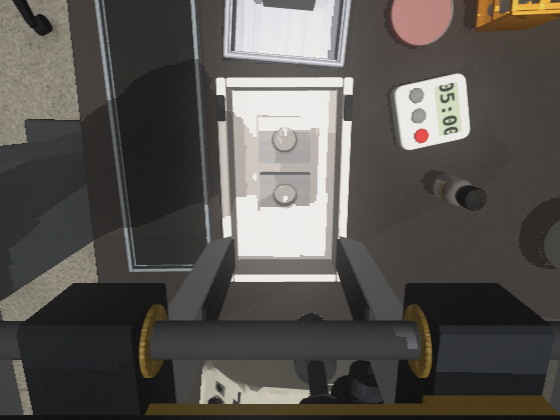

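```bash
python3 - <<'E'
from h import *
for n in("top","scene"):
    im=cam(n);c=cloud(im);p=c.reshape(-1,3)
    for y in (-.37,-.39,-.41,-.43,-.45,-.47):
        s=p[(abs(p[:,1]-y)<.01)&(p[:,2]>.05)&(p[:,2]<.3)&(p[:,0]>.5)&(p[:,0]<.7)]
        s=s[np.argsort(s[:,0])][:6]
        print(n,y,[tuple(np.round(a[[0,2]]*1000).astype(int)) for a in s])
im=cam("scene");save(im,"s3",(320,60,480,220),5)
E
```

```text
top -0.37 []
top -0.39 []
top -0.41 []
top -0.43 [(np.int64(553), np.int64(54)), (np.int64(553), np.int64(94)), (np.int64(553), np.int64(52)), (np.int64(553), np.int64(90)), (np.int64(554), np.int64(89)), (np.int64(554), np.int64(87))]
top -0.45 [(np.int64(552), np.int64(66)), (np.int64(552), np.int64(66)), (np.int64(552), np.int64(63)), (np.int64(553), np.int64(57)), (np.int64(553), np.int64(54)), (np.int64(553), np.int64(52))]
top -0.47 [(np.int64(550), np.int64(91)), (np.int64(552), np.int64(67)), (np.int64(552), np.int64(65)), (np.int64(552), np.int64(65)), (np.int64(552), np.int64(64)), (np.int64(553), np.int64(58))]
scene -0.37 []
scene -0.39 []
scene -0.41 [(np.int64(551), np.int64(69)), (np.int64(553), np.int64(89)), (np.int64(555), np.int64(92)), (np.int64(562), np.int64(58)), (np.int64(566), np.int64(131)), (np.int64(568), np.int64(99))]
scene -0.43 [(np.int64(550), np.int64(91)), (np.int64(551), np.int64(52)), (np.int64(551), np.int64(73)), (np.int64(553), np.int64(60)), (np.int64(553), np.int64(57)), (np.int64(553), np.int64(94))]
scene -0.45 [(np.int64(551), np.int64(76)), (np.int64(551), np.int64(58)), (np.int64(553), np.int64(75)), (np.int64(553), np.int64(67)), (np.int64(553), np.int64(90)), (np.int64(553), np.int64(70))]
scene -0.47 [(np.int64(548), np.int64(56)), (np.int64(550), np.int64(77)), (np.int64(550), np.int64(69)), (np.int64(551), np.int64(80)), (np.int64(551), np.int64(71)), (np.int64(551), np.int64(85))]
```

View pics/s3.png

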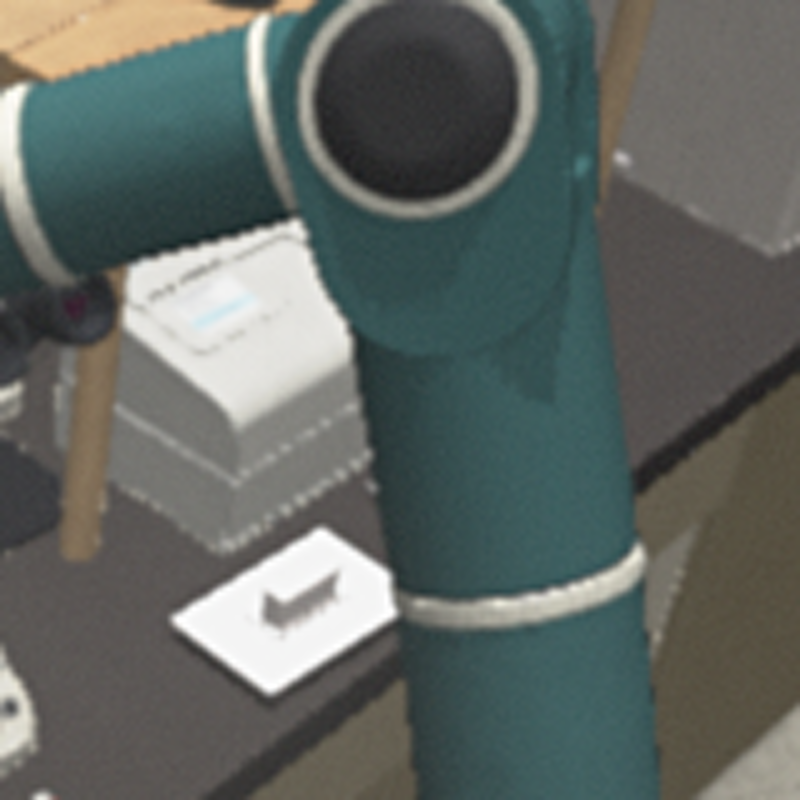

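{"api": "send_rows", "payload": {
  "deltas": [
    [0,0,0,0,-35,0,60],
    [0,0,0,0,-45,0,60],
    [0,0,0,0,-45,0,60],
    [0,0,0,0,-45,0,60],
    [0,0,0,0,-45,0,60],
    [0,0,0,0,0,0,60],
    [0,0,0,0,0,0,60]
  ]
}}

```text
clock: 40.25
eef_pos: [0.3683, 0.1299, 0.1758]
orientation: [1.179, 1.231, -1.203]
wrist_force: [0.6, -0.2, 0.5]
gripper_width: 0.608
```

```bash
python3 - <<'E'
from h import *
go([375,-300,190],-4);print(np.round(state()["qpos"],2))
E
```

```text
t40.25 pos [368.3 129.9 175.8] x [-0.016 -0.004 -1.   ] y [ 0.999  0.027 -0.016] yawy 1.56 F [ 0.6 -0.2  0.5] g 0.608
turn [0.0971 0.0044 0.016 ] shift [-12.6  -5.2 430. ]
shift in final axes [-14.2  36.7 428.4]
[ 0.42  0.08 -0.86  2.15  0.07  0.95 -0.46]
```

{"api": "send_rows", "payload": {
  "deltas": [
    [0,0.004,0.016,-10,0,0,60],
    [0.12,0,0,0,11.6,44.8,60],
    [0.12,0,0,0,11.6,44.8,60],
    [0.12,0,0,0,11.6,44.8,60],
    [0.12,0,0,0,11.6,44.8,60],
    [0,0,0,0,0,0,60]
  ]
}}

```text
clock: 40.85
eef_pos: [0.3906, -0.0586, 0.1842]
orientation: [1.548, 0.957, -1.545]
wrist_force: [0.5, 1.4, -0.7]
gripper_width: 0.6
```

```bash
python3 - <<'E'
from h import *
go([375,-300,190],-4);print(np.round(state()["qpos"],2))
E
```

```text
t40.85 pos [390.6 -58.6 184.2] x [-0.002  0.006 -1.   ] y [ 0.892 -0.451 -0.005] yawy -26.82 F [ 0.5  1.4 -0.7] g 0.600
turn [-0.3984 -0.0056  0.0036] shift [ -7.3  95.  222.5]
shift in final axes [ -5.8   1.3 241.9]
[ 0.69  0.05 -0.62  2.15  0.03  0.96 -0.42]
```

{"api": "send_rows", "payload": {
  "deltas": [
    [0.12,0,0,0,10,44.8,60],
    [0.12,0,0,0,10,44.8,60],
    [0.12,0,0,0,10,44.8,60],
    [0.12,0,0,0,10,44.8,60],
    [-0.13,0,0,0,0,0,60],
    [-0.13,0,0,0,0,0,60],
    [-0.13,0,0,0,0,0,60],
    [-0.13,0,0,0,0,0,60],
    [0,0,0,0,0,0,60]
  ]
}}

```text
clock: 41.75
eef_pos: [0.3161, -0.2318, 0.1785]
orientation: [1.523, 0.995, -1.518]
wrist_force: [-0.2, -0.3, -0.0]
gripper_width: 0.601
```

```bash
python3 - <<'E'
from h import *
go([463.5,-405.5,190],-4);print(np.round(state()["qpos"],2))
E
```

```text
t41.75 pos [ 316.1 -231.8  178.5] x [-0.008  0.016 -1.   ] y [ 0.91  -0.414 -0.014] yawy -24.44 F [-0.2 -0.3 -0. ] g 0.601
turn [-0.3567 -0.0138  0.0115] shift [-15.4 205.9  97. ]
shift in final axes [-11.5 159.1 163. ]
[ 0.95  0.05 -0.4   2.16  0.01  0.95  0.12]
```

{"api": "send_rows", "payload": {
  "deltas": [
    [-0.12,-0.014,0.011,-5,0,0,60],
    [-0.12,0,0,0,0,0,60],
    [-0.12,0,0,0,0,0,60],
    [0,0,0,0,33,33,60],
    [0,0,0,0,33,33,60],
    [0,0,0,0,33,33,60],
    [0,0,0,0,33,33,60],
    [0,0,0,0,0,0,60],
    [0,0,0,0,0,0,60]
  ]
}}

```text
clock: 42.65
eef_pos: [0.4463, -0.3776, 0.1764]
orientation: [1.27, 1.177, -1.277]
wrist_force: [-0.6, -1.0, -0.7]
gripper_width: 0.597
```

```bash
python3 - <<'E'
from h import *
im=cam("wrist");save(im,"w25")
print("plate");rects(im,.012,.03,(.38,.56,-.55,-.25),100);print("bar");rects(im,.045,.065,(.38,.54,-.55,-.25),50)
go([463.5,-405.5,190],-4);print(np.round(state()["qpos"],2))
E
```

```text
plate
 c [ 464.6 -409.5] size [177.9 110.3] ang 85.8 zmed 17.2 n 15712 px [250 129 118 173]
 c [ 554.4 -460.2] size [70.   6.7] ang 85.9 zmed 21.2 n 406 px [394 228  16  70]
bar
 c [ 464.8 -409. ] size [69.5 23.7] ang 85.7 zmed 52.9 n 1983 px [297 192  27  76]
t42.70 pos [ 446.  -377.6  176.5] x [-0.009  0.003 -1.   ] y [ 0.996 -0.085 -0.009] yawy -4.88 F [-1.3  1.1 -1. ] g 0.609
turn [-0.0154 -0.0026  0.0094] shift [-13.8  19.7  26.2]
shift in final axes [-13.5  19.4  26.6]
[ 0.93  0.4  -0.35  1.73  0.16  1.05  0.43]
```

View pics/w25.png

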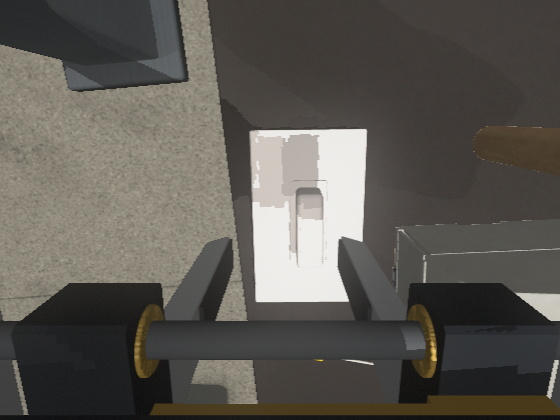

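{"api": "send_rows", "payload": {
  "deltas": [
    [-0.012,-0.003,0.009,0,20.9,30.1,60],
    [0,0,0,25,0,0,60],
    [0,0,0,30,0,0,60],
    [0,0,0,25,0,0,60],
    [0,0,0,0,0,0,60]
  ]
}}

```text
clock: 43.2
eef_pos: [0.464, -0.4075, 0.0953]
orientation: [1.266, 1.169, -1.268]
wrist_force: [0.2, 0.2, 0.1]
gripper_width: 0.6
```

```bash
python3 - <<'E'
from h import *
go([464.7,-409.2,26],-4.2)
im=cam("wrist");print("bar");rects(im,.045,.065,(.38,.54,-.55,-.25),50)
E
```

```text
t43.20 pos [ 464.  -407.5   95.3] x [ 0.    -0.002 -1.   ] y [ 0.997 -0.079  0.   ] yawy -4.53 F [0.2 0.2 0.1] g 0.600
turn [-0.0057  0.0021 -0.0003] shift [69.3  0.8  1.5]
shift in final axes [69.3  0.8  1.6]
bar
 c [ 464.2 -408.8] size [69.1 23.9] ang 86.3 zmed 52.9 n 3648 px [268 175  37 102]
```

{"api": "send_rows", "payload": {
  "deltas": [
    [-0.005,0.002,0,10,0.4,1.3,60],
    [0,0,0,15,0,0,60],
    [0,0,0,15,0,0,60],
    [0,0,0,10,0,0,60],
    [0,0,0,0,0,0,60]
  ]
}}

```text
clock: 43.75
eef_pos: [0.4664, -0.4102, 0.0471]
orientation: [1.263, 1.166, -1.262]
wrist_force: [-0.8, 0.1, -1.0]
gripper_width: 0.601
```

```bash
python3 - <<'E'
from h import *
go([464.3,-409,26],-4.1)
E
```

```text
t43.75 pos [ 466.4 -410.2   47.1] x [ 0.005 -0.005 -1.   ] y [ 0.997 -0.075  0.006] yawy -4.27 F [-0.8  0.1 -1. ] g 0.601
turn [-0.003   0.0044 -0.0056] shift [21.1 -2.3 -1.2]
shift in final axes [21.1 -2.2 -1.1]
```

{"api": "send_rows", "payload": {
  "deltas": [
    [-0.003,0.004,-0.006,3,-2.2,-1.1,60],
    [0,0,0,8,0,0,60],
    [0,0,0,8,0,0,60],
    [0,0,0,3,0,0,60],
    [0,0,0,0,0,0,60]
  ]
}}

```text
clock: 44.25
eef_pos: [0.4644, -0.4091, 0.0235]
orientation: [1.261, 1.175, -1.262]
wrist_force: [-0.4, 0.5, 0.2]
gripper_width: 0.602
```

```bash
python3 - <<'E'
from h import *
go([464.3,-409,26],-4.1)
im=cam("wrist");save(im,"w26")
E
```

```text
t44.25 pos [ 464.4 -409.1   23.5] x [-0.001 -0.    -1.   ] y [ 0.997 -0.071 -0.001] yawy -4.09 F [-0.4  0.5  0.2] g 0.602
turn [0.0001 0.0003 0.0005] shift [-2.5 -0.1 -0.1]
shift in final axes [-2.5 -0.1 -0.1]
```

View pics/w26.png

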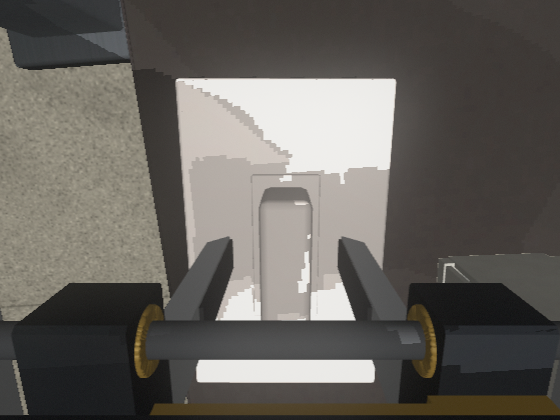

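{"api": "send_rows", "payload": {
  "deltas": [
    [0,0,0,-2,0,0,60],
    [0,0,0,0,0,0,10],
    [0,0,0,0,0,0,10],
    [0,0,0,0,0,0,10],
    [0,0,0,0,0,0,10],
    [0,0,0,0,0,0,10],
    [0,0,0,-15,0,0,10],
    [0,0,0,-30,0,0,10],
    [0,0,0,-35,0,0,10],
    [0,0,0,-35,0,0,10],
    [0,0,0,-15,0,0,10],
    [0,0,0,0,0,0,10]
  ],
  "force": 55
}}

```text
clock: 45.5
eef_pos: [0.4644, -0.4083, 0.1658]
orientation: [1.261, 1.175, -1.261]
wrist_force: [-0.0, -0.3, -3.1]
gripper_width: 0.254
```

```bash
python3 - <<'E'
from h import *
go([316,-240,190],-24);print(np.round(state()["qpos"],2))
im=cam("wrist");save(im,"w27")
E
```

```text
t45.50 pos [ 464.4 -408.3  165.8] x [ 0. -0. -1.] y [ 0.998 -0.071  0.   ] yawy -4.05 F [-0.  -0.3 -3.1] g 0.254
turn [ 3.482e-01  4.000e-04 -2.000e-04] shift [ -24.3 -159.9 -157.4]
shift in final axes [ -24.2 -204.   -93.4]
[ 0.93  0.47 -0.35  1.66  0.18  1.05  0.46]
```

View pics/w27.png

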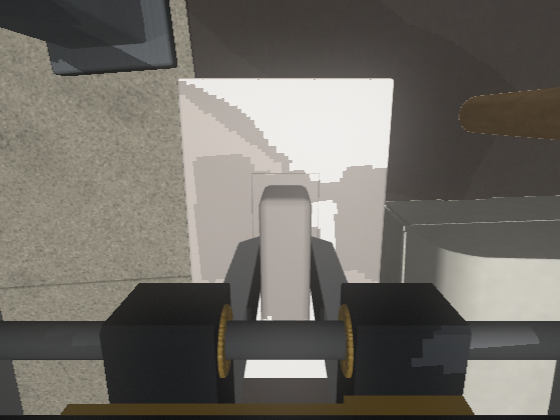

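{"api": "send_rows", "payload": {
  "deltas": [
    [0,0,0,-5,-22,-18,10],
    [0,0,0,0,-38,-31,10],
    [0,0,0,0,-38,-31,10],
    [0,0,0,0,-34,-28,10],
    [-0.02,0,0,0,4,-37,10],
    [-0.02,0,0,0,4,-37,10],
    [-0.02,0,0,0,5,-37,10],
    [-0.02,0,0,0,5,-37,10],
    [0,0,0,0,0,0,10]
  ]
}}

```text
clock: 46.45
eef_pos: [0.3536, -0.1325, 0.1621]
orientation: [1.202, 1.226, -1.208]
wrist_force: [-0.7, -0.9, -3.4]
gripper_width: 0.252
```

```bash
python3 - <<'E'
from h import *
go([372,0,180],1.8);print(np.round(state()["qpos"],2))
im=cam("top");save(im,"t4",(200,150,480,330),2.8)
E
```

```text
t46.45 pos [ 353.6 -132.5  162.1] x [-0.011  0.006 -1.   ] y [ 1.     0.009 -0.01 ] yawy 0.50 F [-0.7 -0.9 -3.4] g 0.252
turn [-0.0227 -0.0063  0.0104] shift [ -17.3   19.4 -132.4]
shift in final axes [ -17.9   22.6 -131.9]
[ 0.82  0.05 -0.55  2.2   0.03  0.91  0.26]
```

View pics/t4.png

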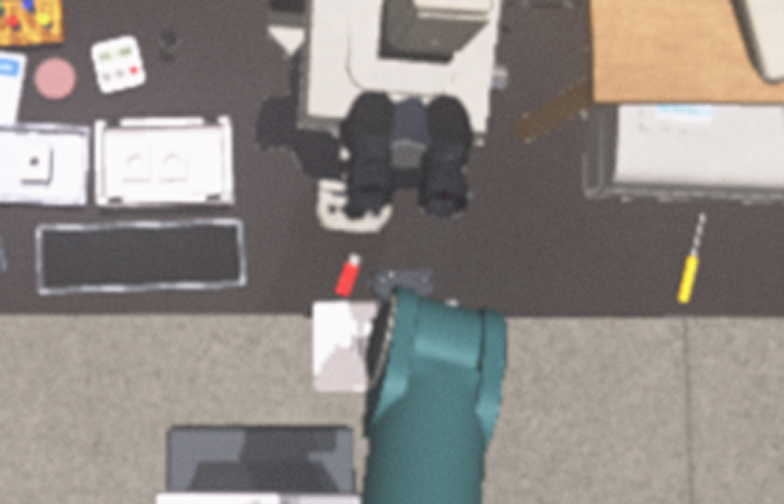

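Clear of everything. Continue.

{"api": "send_rows", "payload": {
  "deltas": [
    [-0.01,-0.006,0.01,-5,6,-35,10],
    [-0.01,0,0,-5,6,-40,10],
    [0,0,0,-5,6,-40,10],
    [0,0,0,0,4,-40,10],
    [0,0,0,0,0,-40,10],
    [0,0,0,0,0,-40,10],
    [0,0,0,0,0,-35,10],
    [0,0,0,0,0,0,10],
    [0,0,0,0,0,0,10]
  ]
}}

```text
clock: 47.4
eef_pos: [0.3696, 0.1401, 0.1745]
orientation: [1.198, 1.223, -1.2]
wrist_force: [0.4, -0.1, -2.8]
gripper_width: 0.248
```

```bash
python3 - <<'E'
from h import *
go([590,151,170],1.8);print(np.round(state()["qpos"],2))
E
```

```text
t47.40 pos [369.6 140.1 174.5] x [-0.005  0.004 -1.   ] y [ 1.     0.015 -0.005] yawy 0.87 F [ 0.4 -0.1 -2.8] g 0.248
turn [-0.0162 -0.0037  0.0053] shift [  3.3 220.6  -7.5]
shift in final axes [  4.5 220.7  -4. ]
[ 0.43  0.09 -0.89  2.15  0.08  0.94 -0.49]
```

{"api": "send_rows", "payload": {
  "deltas": [
    [-0.016,-0.004,0.005,0,30,-1,10],
    [0,0,0,0,44,-1,10],
    [0,0,0,0,44,-1,10],
    [0,0,0,0,44,-1,10],
    [0,0,0,0,40,0,10],
    [0,0,0,0,20,0,10],
    [0,0,0,0,0,0,10],
    [0,0,0,0,0,0,10]
  ]
}}

```text
clock: 48.2
eef_pos: [0.6007, 0.1326, 0.1661]
orientation: [1.186, 1.214, -1.21]
wrist_force: [-0.9, -0.3, -2.1]
gripper_width: 0.251
```

```bash
python3 - <<'E'
from h import *
go([595.5,151,120],1.8)
im=cam("wrist");save(im,"w28")
s=state();t=s["eef_pos"][2]
print("plate");rects(im,t-.02,t-.002,(.45,.75,.0,.32),100)
print("bar");rects(im,t+.02,t+.04,(.5,.7,.05,.26),100)
print("tub");rects(im,.06,.078,(.53,.67,.03,.26))
E
```

```text
t48.20 pos [600.7 132.6 166.1] x [-0.008 -0.011 -1.   ] y [ 1.     0.015 -0.009] yawy 0.85 F [-0.9 -0.3 -2.1] g 0.251
turn [-0.0166  0.0106  0.0087] shift [ 46.   -4.6 -19. ]
shift in final axes [ 46.1  -4.7 -18.6]
plate
 c [599.9 165.2] size [110.8 112.3] ang 1.0 zmed 155.8 n 34117 px [177  78 217 205]
 c [601.8  51. ] size [51.9 14.8] ang 1.1 zmed 157.1 n 1443 px [244 360  84  18]
 c [625.1  18.8] size [12.7  5.2] ang 1.3 zmed 148.6 n 104 px [310 396  20   8]
bar
 c [599.3 136.8] size [64.6 45.2] ang 71.6 zmed 192.0 n 7437 px [229 196 114 125]
tub
 c [592.9 234.6] size [109.9  10.8] ang 0.8 zmed 66.8 n 1883 px [204  62 150  16]
```

View pics/w28.png

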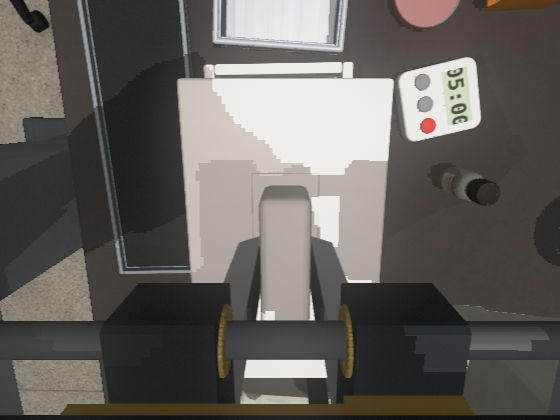

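{"api": "send_rows", "payload": {
  "deltas": [
    [-0.016,0.011,0.009,0,-4.5,-18.4,10],
    [0,0,0,10,0,0,10],
    [0,0,0,14,0,0,10],
    [0,0,0,14,0,0,10],
    [0,0,0,0,0,0,10]
  ]
}}

```text
clock: 48.75
eef_pos: [0.5928, 0.1506, 0.1255]
orientation: [1.185, 1.223, -1.185]
wrist_force: [0.2, -0.8, -2.6]
gripper_width: 0.253
```

```bash
python3 - <<'E'
from h import *
go([595.9,150.8,120],1.8)
im=cam("wrist");save(im,"w29")
s=state();t=s["eef_pos"][2]
print("plate");rects(im,t-.02,t-.002,(.45,.75,.0,.32),100)
E
```

```text
t48.75 pos [592.8 150.6 125.5] x [ 0.001 -0.001 -1.   ] y [0.999 0.033 0.001] yawy 1.86 F [ 0.2 -0.8 -2.6] g 0.253
turn [ 0.0011  0.0011 -0.0011] shift [ 5.5  3.1 -0.1]
shift in final axes [ 5.5  3.1 -0.1]
plate
 c [591.5 183.2] size [110.5 112.5] ang 1.9 zmed 115.6 n 34117 px [177  78 217 205]
 c [595.5  69. ] size [51.8 14.5] ang 2.4 zmed 115.7 n 1441 px [244 360  84  18]
```

View pics/w29.png

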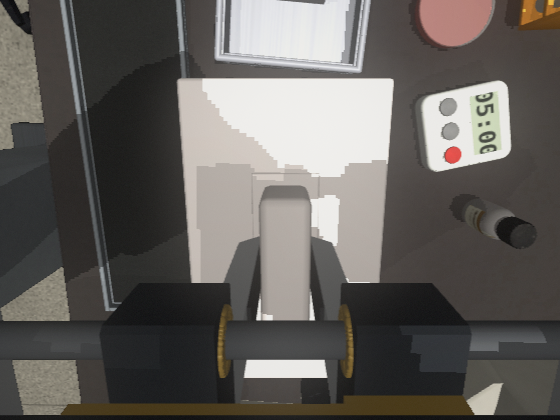

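{"api": "send_rows", "payload": {
  "deltas": [
    [0,0.001,-0.001,0,3,-0.1,10],
    [0,0,0,8,0,0,10],
    [0,0,0,8,0,0,10],
    [0,0,0,6,0,0,10],
    [0,0,0,0,0,0,10]
  ]
}}

```text
clock: 49.3
eef_pos: [0.5971, 0.151, 0.1031]
orientation: [1.187, 1.223, -1.184]
wrist_force: [0.1, 0.6, -1.6]
gripper_width: 0.25
```

```bash
python3 - <<'E'
from h import *
go([595.9,150.8,95],1.8)
im=cam("wrist");save(im,"w30")
s=state();t=s["eef_pos"][2]
print("plate");rects(im,t-.02,t-.002,(.45,.75,.0,.32),100)
E
```

```text
t49.30 pos [597.1 151.  103.1] x [ 0.002  0.001 -1.   ] y [0.999 0.032 0.002] yawy 1.84 F [ 0.1  0.6 -1.6] g 0.250
turn [ 0.0006 -0.0005 -0.0017] shift [ 8.1 -1.3  0.1]
shift in final axes [ 8.1 -1.2  0.1]
plate
 c [595.8 183.7] size [110.7 112.4] ang 1.9 zmed 93.3 n 34104 px [177  78 217 205]
 c [599.6  69.4] size [51.9 14.3] ang 2.1 zmed 93.2 n 1444 px [244 360  84  18]
```

{"api": "send_rows", "payload": {
  "deltas": [
    [0,0,-0.002,0,-1.3,0.4,10],
    [0,0,0,4,-0.1,0,10],
    [0,0,0,4,-0.1,0,10],
    [0,0,0,0,0,0,10]
  ]
}}

```text
clock: 49.75
eef_pos: [0.5959, 0.1507, 0.0955]
orientation: [1.187, 1.224, -1.185]
wrist_force: [-0.6, -0.7, -2.4]
gripper_width: 0.25
```

```bash
python3 - <<'E'
from h import *
go([595.9,150.8,88],1.8)
im=cam("wrist");save(im,"w31")
s=state();t=s["eef_pos"][2]
print("plate");rects(im,t-.02,t-.002,(.45,.75,.0,.32),100)
E
```

```text
t49.75 pos [595.9 150.7  95.5] x [ 0.001  0.001 -1.   ] y [0.999 0.032 0.001] yawy 1.83 F [-0.6 -0.7 -2.4] g 0.250
turn [ 0.0006 -0.0008 -0.0008] shift [ 7.5 -0.  -0.1]
shift in final axes [ 7.5 -0.  -0.1]
plate
 c [594.6 183.3] size [110.6 112.5] ang 1.9 zmed 85.7 n 34109 px [177  78 217 205]
 c [598.4  69.5] size [51.9 15.5] ang 2.4 zmed 85.5 n 1440 px [244 360  84  18]
```

Aligned (plate centre matches tub within ~0.3 mm). Lower onto the plungers.

{"api": "send_rows", "payload": {
  "deltas": [
    [0,0,0,3,0,0,10],
    [0,0,0,3,0,0,10],
    [0,0,0,1.5,0,0,10]
  ]
}}

```text
clock: 50.1
eef_pos: [0.5963, 0.1509, 0.0883]
orientation: [1.187, 1.224, -1.184]
wrist_force: [-4.1, -1.7, 7.6]
gripper_width: 0.249
```

```bash
python3 - <<'E'
from h import *
go([595.9,150.8,88],1.8)
E
```

```text
t50.10 pos [596.3 150.9  88.3] x [ 0.002  0.001 -1.   ] y [0.999 0.032 0.002] yawy 1.84 F [-4.1 -1.7  7.6] g 0.249
turn [ 0.0006 -0.0008 -0.0018] shift [ 0.3 -0.4  0.1]
shift in final axes [ 0.3 -0.4  0.1]
```

{"api": "send_rows", "payload": {
  "deltas": [
    [0,-0.001,-0.002,1.5,-0.4,0,10],
    [0,0,0,2,0,0,10],
    [0,0,0,2,0,0,10],
    [0,0,0,2,0,0,10]
  ]
}}

```text
clock: 50.5
eef_pos: [0.5964, 0.1509, 0.083]
orientation: [1.185, 1.222, -1.186]
wrist_force: [-16.1, -8.3, 41.5]
gripper_width: 0.254
```

```bash
python3 - <<'E'
from h import *
go([595.9,150.8,83],1.8)
im=cam("wrist")
s=state();t=s["eef_pos"][2]
print("plate");rects(im,t-.02,t-.002,(.45,.75,.0,.32),100)
E
```

```text
t50.50 pos [596.4 150.9  83. ] x [ 0.001 -0.002 -1.   ] y [0.999 0.032 0.001] yawy 1.82 F [-16.1  -8.3  41.5] g 0.254
turn [ 0.0003  0.0017 -0.001 ] shift [-0.  -0.5  0.1]
shift in final axes [-0.  -0.5  0.1]
plate
 c [594.9 183.5] size [110.6 112.5] ang 1.9 zmed 73.2 n 34110 px [177  78 217 205]
 c [599.   69.4] size [51.8 14.2] ang 1.6 zmed 73.2 n 1442 px [244 360  84  18]
```

{"api": "send_rows", "payload": {
  "deltas": [
    [0,0,0,0,0,0,10],
    [0,0,0,0,0,0,60],
    [0,0,0,0,0,0,60],
    [0,0,0,0,0,0,60],
    [0,0,0,0,0,0,60],
    [0,0,0,-10,0,0,60],
    [0,0,0,-25,0,0,60],
    [0,0,0,-35,0,0,60],
    [0,0,0,-40,0,0,60],
    [0,0,0,-30,0,0,60],
    [0,0,0,0,0,0,60]
  ]
}}

```text
clock: 51.65
eef_pos: [0.5957, 0.152, 0.2312]
orientation: [1.185, 1.224, -1.184]
wrist_force: [-0.7, 0.3, -0.5]
gripper_width: 0.6
```

```bash
python3 - <<'E'
from h import *
st()
im=cam("wrist");save(im,"w32")
c=cloud(im)
print("plate");rects(im,.06,.082,(.5,.7,.03,.3),100)
k=(c[...,2]>.06)&(c[...,2]<.085)
for x in(.55,.64):
  for y in (.225,.19,.15,.11):
    q=c[k&(abs(c[...,0]-x)<.006)&(abs(c[...,1]-y)<.006)][:,2]
    print(x,y,len(q),np.round(np.median(q)*1000,1) if len(q) else None)
print("bar");rects(im,.1,.12,(.5,.7,.05,.26),100)
im=cam("scene");save(im,"s4",(120,120,320,320),3.5)
E
```

```text
t51.65 pos [595.7 152.  231.2] x [ 0.001 -0.001 -1.   ] y [0.999 0.033 0.001] yawy 1.91 F [-0.7  0.3 -0.5] g 0.600
plate
 c [596.4 151.2] size [110.3 177.1] ang 2.0 zmed 73.2 n 18100 px [226  96 121 180]
0.55 0.225 176 73.2
0.55 0.19 166 73.2
0.55 0.15 156 73.2
0.55 0.11 144 73.2
0.64 0.225 175 73.1
0.64 0.19 166 73.2
0.64 0.15 151 73.2
0.64 0.11 137 73.3
bar
 c [596.5 151.3] size [23.5 69.4] ang 1.5 zmed 108.9 n 2107 px [273 159  28  79]
```

View pics/w32.png

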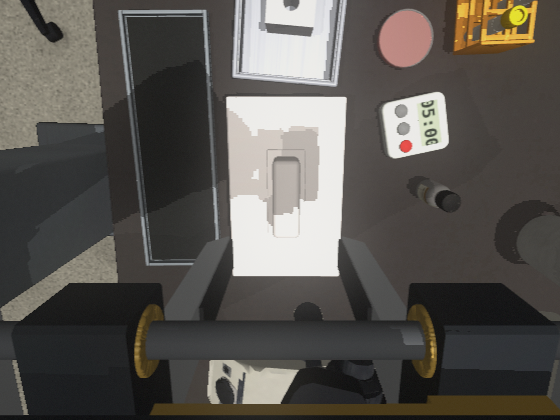

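View pics/s4.png

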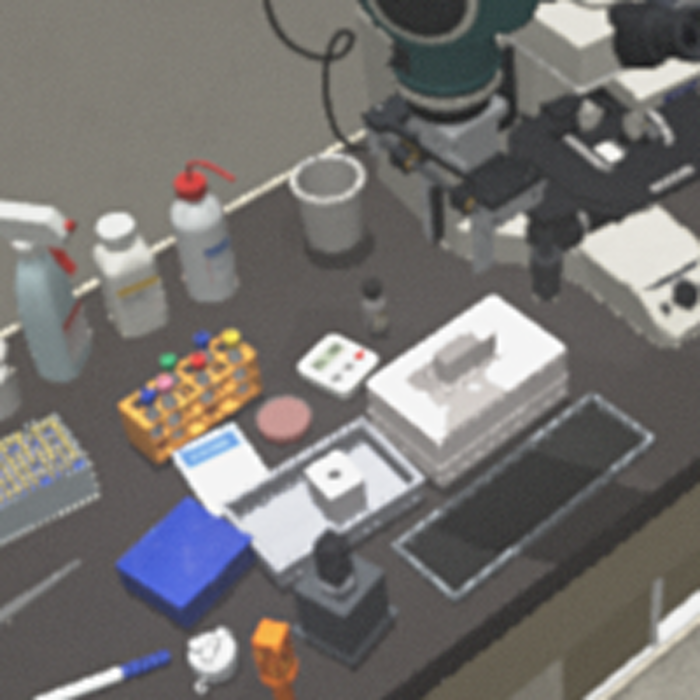

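```bash
python3 - <<'E'
from h import *
im=cam("top");rects(im,.115,.15,(.42,.53,.36,.46),10);rects(im,.035,.055,(.55,.66,.25,.42),10)
print(job_done())
E
```

```text
c [476.5 411.9] size [24.2 25. ] ang 15.6 zmed 129.0 n 53 px [180 234   8   9]
 c [594.2 327.1] size [41.3 45.9] ang 86.8 zmed 43.7 n 127 px [206 202  12  13]
the job is handed in; nothing more can be done
None
```

The job is done and handed in at about 52 s of the 210 s allowed.

- **Trying the pin:** I tried the gauge left to right. On the left-hand block it stopped on the mouth. In the middle and right-hand blocks it went right down to the tray floor.
- **Sorting:** The left-hand block stands hole upward in the reject tray. The other two stand hole upward in the tub.
- **Gauge:** It is back in its stand, with the handle top at 129 mm against 130 mm expected.
- **Lid:** It is on the tub and pressed to a hard stop at about 41 N. The plate's top read 73.1–73.3 mm at eight points, which is level and within 1 mm of the 74 mm for fully home (the camera also read the lid 0.8 mm low where it first lay). Its centre is within about 1 mm of the tub's.

**Worth knowing:**
- The first try on the left-hand block was repeated, because the arm had drifted about 1 mm off centre. The second try, centred to about 0.6 mm, also stopped, at 37 N, and tipped the gauge slightly in the grip. I corrected for that tilt before trying the other two blocks.
- Setting the pin on the tray floor in the right-hand block briefly reached about 50 N at the wrist.
- The petri dish and tally counter were never approached, and I noticed nothing having been knocked aside.

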